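# Join a heavy door hinge: mesh the loose leaf, run the pin through all five knuckles

### The job

Put the big hinge together: slide the loose leaf flat along the bench between the two spring roller clips until they snap in behind it and its two knuckles sit between the three of the clamped leaf, then run the long pin through all five knuckles, from whichever end you like, until its head rests against the barrel. Leave the other things on the bench where they are.

Things in the scene. Friction and masses are not known exactly. Their poses are not given: they have to be found in the camera images.
- fixture: Clamped half of a chrome door hinge with its assembly clips, bolted to the bench. Origin on the bench right under the middle of the barrel; y along the barrel axis, x from the loose side towards the clamped plate (away from the robot at yaw 0), z up. The loose leaf, fully home, has exactly this pose (it meets a stop 0.5 mm further in +x).
- barrel (a point): Middle of the barrel axis, 14 mm above the bench; axes as the fixture. Barrel 28 mm outside, ends at y = +-74 mm. Three fixed knuckles 28 mm long at y = -60, 0, +60 mm, bores 17 mm, open at both ends; between them two gaps 32 mm wide, centred at y = +-30 mm, for the loose leaf's knuckles.
- plate (a point): Middle of the clamped plate's top, 6 mm above the bench, fixture x = 41.5 mm. Plate 55 mm (x, from 14 to 69 mm) by 150 mm (y). Two dark toe clamps at y = +-42 mm hold it, x = 52 to 127 mm, up to 38 mm high.
- clips (a point): Midway between the two spring clips, fixture x = -66 mm, 8 mm up. Each has a white upright roller 12 mm in diameter (2 to 15 mm high), axis at y = +-77 mm when relaxed; behind it an aluminium block 24 mm high, x = -81 to -51 mm, |y| = 94 to 151 mm. The rollers give way along y only.
- clip_left (a joint): Slide of the roller at fixture +y: 0 relaxed, grows (m, at most 0.009) as it is pushed outwards; pushes back with 1.8 N at 0 and 0.3 N more per mm. The leaf's plate spreads each roller by about 4 mm as it passes (some 5 to 15 N of push); with the leaf home it has closed to about 0.5 mm behind the rear corner.
- clip_right (a joint): The same for the roller at fixture -y.
- leaf: Loose half of the hinge, chrome, about 0.55 kg, flat on the bench. Origin on its underside right under the barrel axis, midway along; y along the axis, x towards its open knuckle edge. Plate 6 mm thick, 150 mm long (y +-75), x = -14 to -69 mm, corners rounded to 14 mm. Centre of mass near x = -30 mm. Slides with friction about 0.6.
- leaf_axis (a point): Middle of the leaf's barrel axis, 14 mm above its underside. Its two knuckles (28 mm long, 28 mm outside, bore 17 mm) are centred at y = +-30 mm and reach 28 mm above the bench; sides upright from 8 to 20 mm. Grip a knuckle from above by its end faces or across it, or push the knuckles' rear sides (x = -14 mm, above the plate) or the rear edge.
- pin: Steel hinge pin, 14 mm diameter, about 0.19 kg: the LONGER of two in the V rack. x runs along it to the tip. Origin on its axis 74 mm from the head's underside: at the barrel's middle when home. Tip at x = +81 mm (last 8 mm tapered to 6 mm), head 22 mm wide, x = -84 to -74. Any roll about x. In the rack its axis is 34 mm above the bench, head to the robot.
- short_pin: Bystander: shorter pin, same diameter, for another hinge (tip x = +60 mm, head 22 mm wide, x = -70 to -60), in the rack's other slot 60 mm beside the long one. Leave it.
- rack: Aluminium pin rack fixed to the bench: base 130 mm (x) by 104 mm (y), 6 mm thick, origin on the bench under its middle. Two V-notched rails 10 mm thick across it at x = -50 and +50 mm, up to 36 mm high; the slots run along x at y = +-30 mm. Pins can be gripped from above between the rails.
- caster: Bystander, loose: black nylon wheel caster upside down on its 90 (x) by 70 (y) mm plate, 103 mm high; origin on the bench under the plate's middle. May be in the pin's way on the fixture's +y side.
- bracket: Bystander, loose: aluminium angle bracket, foot 80 mm (x) by 60 mm (y), upright 60 mm high along its -y edge; origin on the bench under the foot's middle. May be in the pin's way on the fixture's -y side.
- hammer: Bystander, loose: soft-faced red plastic hammer lying along x; origin on the bench under its head, which is 36 mm thick, 36 mm high and 90 mm across (y); handle 30 mm thick, out to x = -170 mm.
- acrylic_box: Bystander, loose: clear acrylic box with a sliding lid, 115 by 180 mm (lid sticks out 35 mm at +y), 76 mm high, at the back; origin on the bench at the middle of its long side nearest the robot.
- switch_box: Bystander, fixed: toggle switch on a grey box 85 by 70 mm, 80 mm high with its lever; origin on the bench under its middle.
Mind the look-alikes: they are no part of the job. What is shaped like the leaf but orange or pink is not meant. What is shaped like the pin but turquoise is not meant.

How it is judged:
By the outcome, as a careful person would: the job done as asked, in the order asked, and still so for the second after the job is handed in, with the robot touching nothing.
It also fails if it takes over 72 s, if anything falls off the work surface, if the arm or the gripper's body presses on something with over 40 N, if the wrist force passes 120 N, or if a joint passes its speed limit or range.

### The arm

A 7-joint arm with a two-finger parallel gripper is mounted at the origin on the work surface. World frame = base frame: x ahead of the robot, y to its left, z up, the work surface at z = 0. Lengths are in mm, angles in rad, forces in N, time in s.
With the tool pointing down it reaches from about 400 to 850 mm from the base axis. Payload 10.4 kg.
Tool frame: the origin (TCP) lies at the very end of the fingers, on their centre line; the grasp point (between the pads) lies 19 mm behind it; x points along the fingers, y is the direction in which the jaws open and shut, and the axes are right-handed (so a half turn about x gives the same grasp; the last joint's range is limited). The gripper opens to 87 mm and grips with 3 to 60 N. Pads are 19 mm wide; open, the fingers measure 117 mm over their backs; the gripper's body (75 mm by 190 mm) begins 51 mm behind the grasp point.
Start: joints at [1.275, 0.332, -0.065, 1.46, 0.022, 1.35, -0.088], TCP at [168.414, -601.904, 222.576] pointing down, gripper open.
Joint ranges: [-2.6, 2.6], [-0.5, 2.12], [-1.47, 1.34], [0.16, 2.42], [-1.27, 4.41], [0.06, 2.06], [-2.6, 2.6]. Speed limits (rad/s): [2.22, 2.22, 2.79, 2.79, 3.14, 3.14, 3.14].

### API

Orientations are given as a unit quaternion [w, x, y, z].
In Python, from plant import bot gives the robot as it stands.
- The arm moves only by the tool move_arm, never from a script. Its argument "motion" is one flat list of numbers, 5 for each row, row after row: the opening, from 0 (shut) to 1 (fully open), then the shift along the tool's x, y, z in m, then the turn about the tool's x in degrees. In form: [gripper, tx, ty, tz, twist, gripper, tx, ty, tz, twist, ...]. A call has 1 to 10 rows; each row is the pose to reach, as a shift and turn from the pose measured when the call began, along the tool's axes at that moment; what a row does not reach only later rows make up. A row lasts 1/12 s, in which the tool goes at most 41.7 mm and 7.16 degrees, less where a joint would pass 70% of its speed; a pose out of reach is approached as far as the arm can. A call with a gripper value outside its range is refused whole. The fingers move at their own pace and stop on an object; "grip_force" is the grip in N (left out, the last holds). Time passes only in rows, so rows that repeat a pose let the fingers close. It gives the time, the measured TCP pose, the force and the opening at its end, in the units of the state.
- bot.state(): the state, without advancing time (a new reading comes with each control period).
- bot.grab_frame(name): name is "scene" or "top"; returns (picture, depth): 384x512x3 uint8, red, green, blue; 384x512 float32, mm along the optical axis (not along the pixel's ray), 0 where there is no reading.
- bot.camera_params(name): a dict with "fx", "fy", "cx", "cy" (pixels), "k1" (the pictures are not rectified: a ray, as slopes to the right and down, at radius r is drawn at 1 + k1 r^2 times it, then the intrinsics apply), "world_to_cam" (4x4, takes a point from world to camera coordinates). Camera axes: x right, y up, looking along -z (the intrinsics and any distortion apply to the point x, -y, -z); pixel columns grow to the right and rows downward; lengths in mm; the calibration is good to about 2 mm. A picture is of the moment at which its call begins. camera_params takes no time and is no camera call.
- bot.job_done(): hands the job in, once; it reports no verdict.
Trained networks look in the newest picture that a camera, given by its name, has taken for a name from the list of things; names that differ only in an ending like _2 or _b are one class to them, and where a whole thing is asked for, a point or a joint stands for the part that bears it (a point fixed in the world has none). Each returns a list of dicts, best first, with "conf" (0 to 1); they miss things now and then, are a little off and sometimes report something else, mostly with a low value. They report only what shows in the picture. A call takes as long as a camera call. They do not tell look-alikes from the thing itself.
- bot.recognise(camera, label): "at" ([column, row] as shares, 0 to 1, of the picture: columns of its width, rows of its height, amid what is visible of it).
- bot.mark_of(camera, label): "at" ([column, row] as shares, 0 to 1, of the picture: columns of its width, rows of its height: a listed point, or the origin of a listed thing).
The state is a dict: "time": time; "q": joint angles; "joint_vel": joint speeds; "joint_efforts": joint torques, N m; "position": TCP position; "tcp_rot": TCP orientation; "ft_force": force on the tool from outside, world axes, zero at the start; "moment": the same for the moment, N m; "grip_width": opening from 0.0 (shut) to 1.0 (fully open).
Only numpy, scipy, OpenCV 4.12 (cv2) and the standard library are available. Lean on these libraries where they do the work, as an engineer would, in place of code of your own. Each camera call takes 0.05 s, during which the arm holds its last target.

## Working session

There is one attempt and no reset: what is moved stays moved. The work goes in short steps, Python scripts to look and compute and a tool call to move; the robot and the scene stay as the last step left them, time stands still between calls to the robot, and variables do not carry over. Pictures are saved under pics/ and viewed, and the job is handed in when it is done.

Besides the shell and the picture viewer there is one more tool, called after "Call:" as a command line: name --argument value ..., lists and objects as JSON in quotes. move_arm: Moves the arm, as the interface text tells. Its arguments: {"type":"object","properties":{"motion":{"type":"array","items":{"type":"number"}},"grip_force":{"type":"number"}},"required":["motion"]}

```bash
ls; mkdir -p pics; cat > h.py <<'E'
from plant import bot
import numpy as np, cv2, json
def grab(n,fn=None):
    p,d=bot.grab_frame(n)
    if fn: cv2.imwrite('pics/'+fn,cv2.cvtColor(p,cv2.COLOR_RGB2BGR)); np.save('pics/'+fn+'.npy',d)
    return p,d
def ray(n,uv):
    c=bot.camera_params(n); u,v=uv
    K=np.array([[c['fx'],0,c['cx']],[0,c['fy'],c['cy']],[0,0,1.]])
    p=cv2.undistortPoints(np.array([[[u,v]]],float),K,np.array([c['k1'],0,0,0,0.]))[0,0]
    T=np.linalg.inv(np.array(c['world_to_cam']))
    d=np.array([p[0],-p[1],-1.])
    return T[:3,3],T[:3,:3]@d
def at_z(n,uv,z):
    o,d=ray(n,uv); return o+d*(z-o[2])/d[2]
def at_d(n,uv,dep):
    o,d=ray(n,uv); return o+d*dep
def proj(n,P):
    c=bot.camera_params(n); q=np.array(c['world_to_cam'])@np.append(P,1)
    x,y=q[0]/-q[2],-q[1]/-q[2]; r2=x*x+y*y; s=1+c['k1']*r2
    return np.array([c['fx']*x*s+c['cx'],c['fy']*y*s+c['cy']])
E
python3 - <<'E'
from h import *
grab('scene','s0.png');grab('top','t0.png')
np.set_printoptions(suppress=True,precision=3)
for n in('scene','top'):
    c=bot.camera_params(n);print(n,{k:np.round(v,3).tolist() for k,v in c.items()})
    print(np.linalg.inv(c['world_to_cam'])[:3,3])
Z={'fixture':0,'barrel':14,'plate':6,'clips':8,'leaf':0,'leaf_axis':14,'pin':34,'short_pin':34,'rack':0,'caster':0,'bracket':0,'hammer':0}
for l,z in Z.items():
    for r in bot.mark_of('top',l)[:3]:
        uv=np.array(r['at'])*[512,384]; print(l,round(r['conf'],2),uv,at_z('top',uv,z)[:2])
print(bot.state())
E
```

```text
pics
scene {'fx': 380.316, 'fy': 380.316, 'cx': 255.313, 'cy': 192.356, 'k1': 0.039, 'world_to_cam': [[-0.364, 0.931, 0.001, 237.65], [-0.796, -0.311, 0.52, 312.811], [0.484, 0.188, 0.854, -1275.346], [0.0, 0.0, 0.0, 1.0]]}
[953.119 115.866 926.809]
top {'fx': 356.245, 'fy': 356.245, 'cx': 254.248, 'cy': 189.069, 'k1': -0.047, 'world_to_cam': [[-0.009, -1.0, -0.016, -66.094], [0.987, -0.011, 0.161, -498.797], [-0.161, -0.014, 0.987, -963.582], [0.0, 0.0, 0.0, 1.0]]}
[ 336.771  -85.223 1030.038]
barrel 0.79 [230.912 139.315] [652.494  -2.755]
plate 0.74 [229.683 129.984] [684.135   1.672]
leaf 0.65 [324.506 222.989] [ 403.288 -272.126]
leaf 0.56 [361.216 307.392] [ 166.535 -366.28 ]
leaf_axis 0.89 [362.394 309.197] [ 163.974 -365.489]
leaf_axis 0.8 [398.899 253.517] [ 313.943 -476.367]
leaf_axis 0.77 [323.379 220.186] [ 410.386 -266.684]
pin 0.68 [123.187 285.005] [235.221 292.609]
pin 0.67 [143.616 214.694] [429.145 242.558]
short_pin 0.47 [122.214 218.381] [419.153 303.668]
rack 0.95 [140.186 221.798] [411.609 263.08 ]
caster 0.82 [123.597 142.31 ] [652.78  324.809]
bracket 0.62 [336.998 158.515] [ 593.77  -316.921]
hammer 0.9 [231.782 221.99 ] [408.91  -4.66]
{'time': 0.7, 'q': array([ 1.275,  0.332, -0.065,  1.46 ,  0.022,  1.35 , -0.089]), 'joint_vel': array([-0.   ,  0.002, -0.002, -0.   ,  0.001, -0.   ,  0.   ]), 'joint_efforts': array([ -0.   , -62.291,   0.025, -39.006,  -0.061,   0.032,   0.   ]), 'position': array([ 168.409, -601.892,  222.581]), 'tcp_rot': array([ 0.096,  0.701,  0.096, -0.701]), 'ft_force': array([0.498, 0.028, 0.034]), 'moment': array([-0.016,  0.032,  0.008]), 'grip_width': 1.000761512892208}
```

View pics/t0.png

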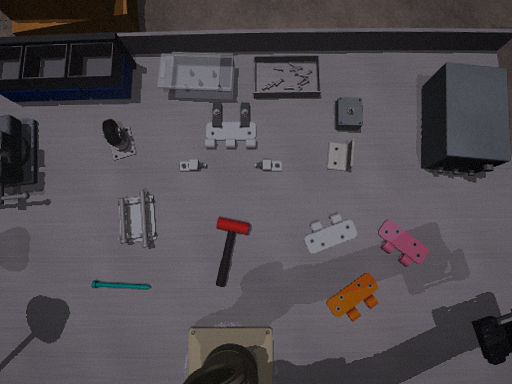

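View pics/s0.png

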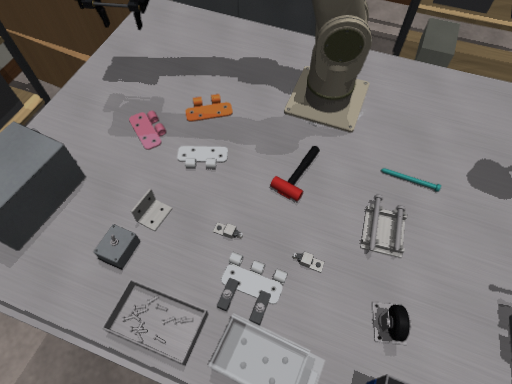

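```bash
python3 - <<'E'
import cv2,numpy as np
t=cv2.imread('pics/t0.png');s=cv2.imread('pics/s0.png')
def crop(im,u0,v0,w,h,k): return cv2.resize(im[v0:v0+h,u0:u0+w],None,fx=k,fy=k,interpolation=cv2.INTER_CUBIC)
a=crop(t,170,95,120,90,6);cv2.imwrite('pics/c1.png',a)
a=crop(t,290,200,80,60,8);b=crop(t,100,175,80,60,8)
cv2.imwrite('pics/c2.png',np.hstack([a[:, :400],b[:,:400]]) if 0 else a);cv2.imwrite('pics/c3.png',b)
cv2.imwrite('pics/c4.png',crop(s,200,210,140,110,5))
E
```

```text
(no output)
```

View pics/c1.png

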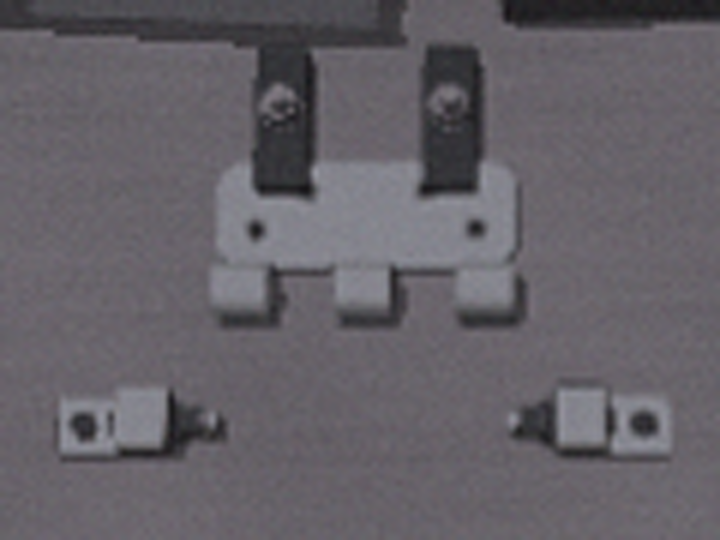

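View pics/c2.png

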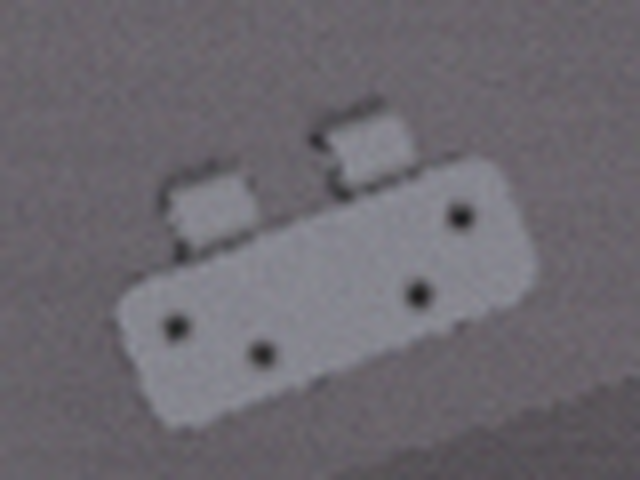

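View pics/c3.png

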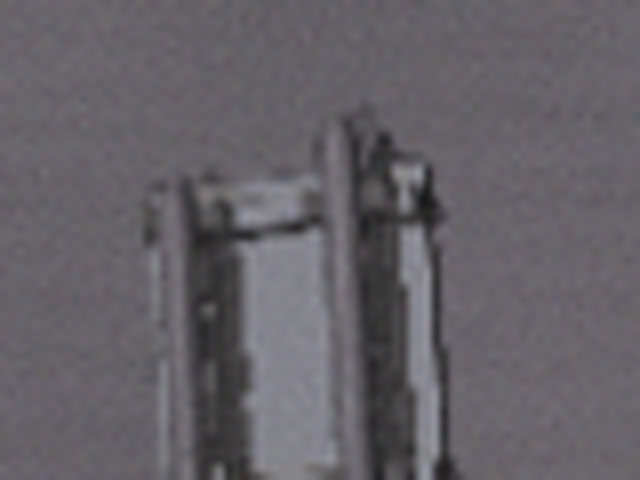

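View pics/c4.png

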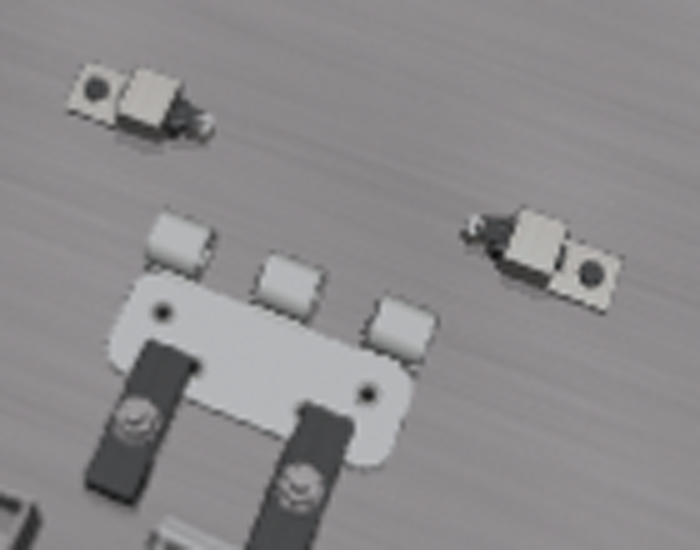

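```bash
cat > fit.py <<'E'
from h import *
from scipy.optimize import minimize
from scipy.ndimage import map_coordinates
def rrect(x0,x1,y0,y1,r,n=4,step=3):
    import math
    pts=[];nor=[]
    for a,b,nx in((x0,0,-1),(x1,0,1)):
        for y in np.arange(y0+r,y1-r+.1,step): pts.append((a,y));nor.append((nx,0))
    for a,ny in((y0,-1),(y1,1)):
        for x in np.arange(x0+r,x1-r+.1,step): pts.append((x,a));nor.append((0,ny))
    for cx,sx in((x0+r,-1),(x1-r,1)):
        for cy,sy in((y0+r,-1),(y1-r,1)):
            for t in np.linspace(0.1,1.47,6): 
                c=(sx*math.cos(t),sy*math.sin(t)); pts.append((cx+r*c[0],cy+r*c[1]));nor.append(c)
    return np.array(pts),np.array(nor)
def projN(n,P):
    c=bot.camera_params(n); W=np.array(c['world_to_cam']); q=P@W[:3,:3].T+W[:3,3]
    x=q[:,0]/-q[:,2];y=q[:,1]/q[:,2]; s=1+c['k1']*(x*x+y*y)
    return np.stack([c['fx']*x*s+c['cx'],c['fy']*y*s+c['cy']],1)
def samp(g,uv): return map_coordinates(g,[uv[:,1],uv[:,0]],order=1,mode='nearest')
def fit(cams,imgs,pts,nor,z,p0,drop=None,off=3.0):
    G={n:cv2.GaussianBlur(imgs[n].astype(np.float32).mean(2),(0,0),0.6) for n in cams}
    def score(p,full=False):
        c,s=np.cos(p[2]),np.sin(p[2]);R=np.array([[c,-s],[s,c]]);t=0
        for n in cams:
            v=[]
            for o in(-off,off):
                q=(pts+nor*o)@R.T+p[:2]; v.append(samp(G[n],projN(n,np.c_[q,np.full(len(q),z)])))
            t-=np.clip(v[0]-v[1],-20,60).mean()
        return t
    best=None
    for dx in(-8,0,8):
        for dy in(-8,0,8):
            for da in(-.06,0,.06):
                v=score(np.array(p0)+[dx,dy,da])
                if best is None or v<best[0]: best=(v,np.array(p0)+[dx,dy,da])
    r=minimize(lambda a:score(np.array([a[0],a[1],a[2]/50])),[best[1][0],best[1][1],best[1][2]*50],method='Nelder-Mead',options=dict(initial_simplex=np.array([best[1]*[1,1,50]]*4)+np.vstack([[0,0,0],np.eye(3)*4]),xatol=.02,fatol=.001))
    return np.array([r.x[0],r.x[1],r.x[2]/50]),r.fun
E
python3 - <<'E'
from fit import *
np.set_printoptions(suppress=True,precision=3)
I={'top':cv2.imread('pics/t0.png'),'scene':cv2.imread('pics/s0.png')}
# exclude fixture clamp far edge & knuckle edge
p,n=rrect(14,69,-75,75,14)
k=~((p[:,0]>50)&(abs(abs(p[:,1])-42)<16)) & ~((p[:,0]<15)&((abs(p[:,1])<16)|(abs(p[:,1])>44)))
for c in(['top'],['scene'],['top','scene']): print('fix',c,fit(c,I,p[k],n[k],6,[652,-3,0]))
p,n=rrect(-69,-14,-75,75,14)
k=~((p[:,0]>-15)&(abs(abs(p[:,1])-30)<17))
for c in(['top'],['scene'],['top','scene']): print('leaf',c,fit(c,I,p[k],n[k],6,[410,-267,.3]))
d=np.load('pics/t0.png.npy')
for l,z in(('clips',8),('barrel',14),('pin',34),('leaf_axis',14),('rack',0)):
  for cam in('top','scene'):
    for r in bot.mark_of(cam,l)[:3]:
        uv=np.array(r['at'])*[512,384]; print(l,cam,round(r['conf'],2),uv,at_z(cam,uv,z)[:2])
E
```

```text
fix ['top'] (array([642.   ,   1.148,  -0.012]), np.float64(-32.256134033203125))
fix ['scene'] (array([636.186,  -0.189,  -0.021]), np.float64(-39.80879592895508))
fix ['top', 'scene'] (array([637.805,   0.547,  -0.015]), np.float64(-49.81161880493164))
leaf ['top'] (array([ 404.82 , -272.938,    0.35 ]), np.float64(-27.667203903198242))
leaf ['scene'] (array([ 399.036, -273.36 ,    0.343]), np.float64(-33.84303665161133))
leaf ['top', 'scene'] (array([ 400.814, -273.496,    0.346]), np.float64(-46.17716979980469))
clips scene 0.16 [120.218 250.483] [ 721.853 -346.337]
barrel top 0.79 [230.912 139.315] [652.494  -2.755]
barrel scene 0.7 [256.922 266.688] [637.319  -1.945]
pin top 0.68 [123.187 285.005] [235.221 292.609]
pin top 0.67 [143.616 214.694] [429.145 242.558]
pin scene 0.8 [374.682 222.298] [418.556 243.133]
pin scene 0.56 [410.88  179.789] [250.725 308.219]
leaf_axis top 0.89 [362.394 309.197] [ 163.974 -365.489]
leaf_axis top 0.8 [398.899 253.517] [ 313.943 -476.367]
leaf_axis top 0.77 [323.379 220.186] [ 410.386 -266.684]
leaf_axis scene 0.81 [205.619 102.182] [ 173.246 -361.993]
leaf_axis scene 0.79 [156.723 125.184] [ 318.72  -462.243]
leaf_axis scene 0.66 [205.722 160.282] [ 385.612 -262.02 ]
rack top 0.95 [140.186 221.798] [411.609 263.08 ]
rack scene 0.76 [384.717 229.018] [408.363 277.099]
rack scene 0.44 [376.218 221.184] [393.331 251.124]
```

```bash
cat > go.py <<'E'
from h import *
from scipy.spatial.transform import Rotation as R
def cur():
    s=bot.state(); w,x,y,z=s['tcp_rot']; return np.array(s['position']),R.from_quat([x,y,z,w]),s
def goto(P,yaw=None):
    """yaw: direction of tool y (jaw) in world, mod pi"""
    p,r,s=cur(); M=r.as_matrix(); sh=M.T@(np.array(P)-p)/1000
    cy=np.arctan2(M[1,1],M[0,1]); tw=None
    if yaw is not None:
        # tool x down: positive twist about tool x = -world z
        d=(yaw-cy+np.pi/2)%np.pi-np.pi/2; tw=np.degrees(d)*np.sign(M[2,0])
    print('t',round(s['time'],2),'pos',np.round(p,1),'jawyaw',round(np.degrees(cy),2),'toolx',np.round(M[:,0],4),'q7',np.round(s['q'],2),'F',np.round(s['ft_force'],1),'g',round(s['grip_width'],3))
    print('shift',np.round(sh,4),'twist',None if tw is None else round(tw,2),'len',np.round(np.linalg.norm(sh)*1000))
def pt(pose,x,y):
    c,s=np.cos(pose[2]),np.sin(pose[2]); return np.array([pose[0]+c*x-s*y,pose[1]+s*x+c*y])
E
python3 - <<'E'
from go import *
L=[402,-273,.347]
for y in(30,-30):
    k=pt(L,0,y);print(k); goto([*k,60],L[2])
E
```

```text
[ 391.79765548 -244.78808467]
t 1.2 pos [ 168.4 -601.9  222.6] jawyaw -74.37 toolx [ 1.e-04 -1.e-04 -1.e+00] q7 [ 1.28  0.33 -0.06  1.46  0.02  1.35 -0.09] F [ 0.6 -0.9 -0.6] g 0.999
shift [ 0.1626 -0.2837 -0.3113] twist 85.75 len 452.0
[ 412.20234452 -301.21191533]
t 1.2 pos [ 168.4 -601.9  222.6] jawyaw -74.37 toolx [ 1.e-04 -1.e-04 -1.e+00] q7 [ 1.28  0.33 -0.06  1.46  0.02  1.35 -0.09] F [ 0.6 -0.9 -0.6] g 0.999
shift [ 0.1626 -0.2239 -0.3158] twist 85.75 len 420.0
```

Call:
move_arm --motion '[0.6,0.163,-0.284,-0.311,-94.2,0.6,0.163,-0.284,-0.311,-94.2,0.6,0.163,-0.284,-0.311,-94.2,0.6,0.163,-0.284,-0.311,-94.2,0.6,0.163,-0.284,-0.311,-94.2,0.6,0.163,-0.284,-0.311,-94.2,0.6,0.163,-0.284,-0.311,-94.2,0.6,0.163,-0.284,-0.311,-94.2,0.6,0.163,-0.284,-0.311,-94.2,0.6,0.163,-0.284,-0.311,-94.2]' --grip_force 60

```text
time: 2.03
position: [374.9, -270.8, 71.9]
tcp_rot: [-0.49, -0.51, -0.489, 0.51]
ft_force: [0.7, -0.9, -0.6]
grip_width: 0.604
```

```bash
python3 - <<'E'
from go import *
L=[402,-273,.347]
k=pt(L,0,30); goto([*k,60],L[2])
E
```

```text
t 2.03 pos [ 374.9 -270.8   71.9] jawyaw -2.41 toolx [ 8.e-04 -9.e-04 -1.e+00] q7 [ 0.97  0.16 -0.46  2.03  0.09  0.97  0.41] F [ 0.7 -0.9 -0.6] g 0.604
shift [ 0.0119  0.0158 -0.0267] twist -22.29 len 33.0
```

Call:
move_arm --motion '[0.6,0.012,0.016,-0.027,-22.3,0.6,0.012,0.016,-0.027,-22.3,0.6,0.012,0.016,-0.027,-22.3,0.6,0.012,0.016,-0.027,-22.3,0.6,0.012,0.016,-0.027,-22.3]'

```text
time: 2.45
position: [392.0, -244.7, 60.0]
tcp_rot: [0.579, 0.407, 0.578, -0.407]
ft_force: [0.6, -0.3, 0.0]
grip_width: 0.6
```

```bash
python3 - <<'E'
from go import *
grab('scene','s1.png');grab('top','t1.png')
L=[402,-273,.347]
k=pt(L,0,30); goto([*k,9.5],L[2])
def crop(im,u0,v0,w,h,k): return cv2.resize(im[v0:v0+h,u0:u0+w],None,fx=k,fy=k,interpolation=cv2.INTER_CUBIC)
a=crop(cv2.imread('pics/t1.png'),270,180,100,100,4);b=crop(cv2.imread('pics/s1.png'),150,110,100,100,4)
cv2.imwrite('pics/c5.png',np.hstack([a,b]))
E
```

```text
t 2.55 pos [ 391.9 -244.9   60.1] jawyaw 19.61 toolx [ 0.001  -0.0012 -1.    ] q7 [ 0.95  0.18 -0.53  2.04  0.11  0.95  0.71] F [-0.3  0.3 -0.2] g 0.598
shift [ 0.0506 -0.0001 -0.0002] twist -0.27 len 51.0
```

View pics/c5.png

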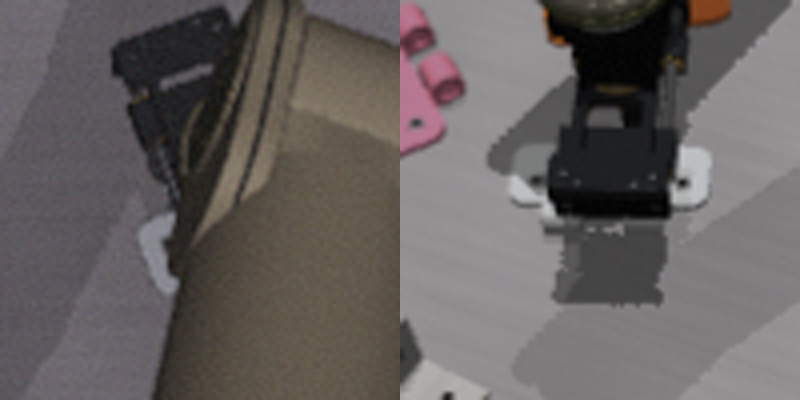

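Call:
move_arm --motion '[0.6,0.025,0,0,0,0.6,0.045,0,0,0,0.6,0.0505,0,0,0,0.6,0.0505,0,0,0,0.1,0.0505,0,0,0,0.1,0.0505,0,0,0,0.1,0.0505,0,0,0,0.1,0.0505,0,0,0]' --grip_force 60

```text
time: 3.22
position: [392.5, -245.4, 10.4]
tcp_rot: [0.579, 0.407, 0.577, -0.408]
ft_force: [0.7, -0.4, -0.6]
grip_width: 0.382
```

Call:
move_arm --motion '[0.1,0,0,0,0,0.1,0,0,0,0,0.1,0,0,0,0]'

```text
time: 3.47
position: [392.4, -245.5, 10.7]
tcp_rot: [0.579, 0.407, 0.577, -0.408]
ft_force: [-1.4, -0.9, 2.8]
grip_width: 0.308
```

```bash
python3 - <<'E'
from fit import *
from go import *
I={}
for n in('scene','top'): I[n]=grab(n,n[0]+'2.png')[0][:,:,::-1]
goto([392,-245,10])
p,n=rrect(-69,-14,-75,75,14)
k=~((p[:,0]>-15)&(abs(abs(p[:,1])-30)<17))
print('leaf',fit(['scene'],I,p[k],n[k],6,[399,-273,.343]))
cv2.imwrite('pics/c6.png',cv2.resize(np.ascontiguousarray(I['scene'][110:210,130:260]),None,fx=5,fy=5))
E
```

```text
t 3.57 pos [ 392.5 -245.5   10.7] jawyaw 19.59 toolx [ 0.0021 -0.0025 -1.    ] q7 [ 0.93  0.27 -0.51  2.07  0.18  0.84  0.66] F [-1.8  1.1  4.9] g 0.319
shift [ 0.0007 -0.0003 -0.0006] twist None len 1.0
leaf (array([ 3.99340387e+02, -2.72509518e+02,  3.51085819e-01]), np.float64(-20.33896827697754))
```

View pics/c6.png

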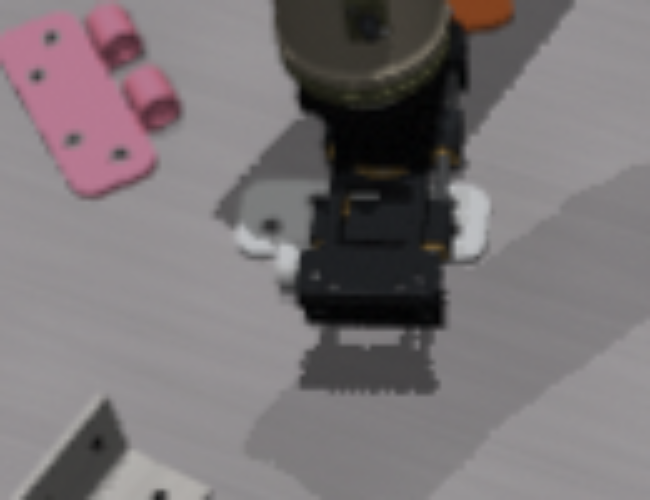

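```bash
python3 - <<'E'
from go import *
yaw=-.015
goto([*pt([530,-170,yaw],0,30),10.5],yaw)
goto([*pt([530,0.5,yaw],0,30),10.5],yaw)
E
```

```text
t 3.57 pos [ 392.5 -245.5   10.7] jawyaw 19.59 toolx [ 0.0021 -0.0025 -1.    ] q7 [ 0.93  0.27 -0.51  2.07  0.18  0.84  0.66] F [-1.8  1.1  4.9] g 0.319
shift [ 0.0002  0.1654 -0.0532] twist 20.45 len 174.0
t 3.57 pos [ 392.5 -245.5   10.7] jawyaw 19.59 toolx [ 0.0021 -0.0025 -1.    ] q7 [ 0.93  0.27 -0.51  2.07  0.18  0.84  0.66] F [-1.8  1.1  4.9] g 0.319
shift [-2.000e-04  2.225e-01 -2.138e-01] twist 20.45 len 309.0
```

Call:
move_arm --motion '[0.1,0,0.02,-0.006,2.5,0.1,0,0.045,-0.014,5.5,0.1,0,0.07,-0.023,8.5,0.1,0,0.095,-0.031,11.5,0.1,0,0.12,-0.039,14.5,0.1,0,0.145,-0.047,17.5,0.1,0,0.165,-0.053,20.45,0.1,0,0.165,-0.053,20.45,0.1,0,0.165,-0.053,20.45]'

```text
time: 4.32
position: [531.5, -138.4, 10.8]
tcp_rot: [0.498, 0.504, 0.496, -0.502]
ft_force: [2.2, 1.7, 1.4]
grip_width: 0.315
```

```bash
python3 - <<'E'
from fit import *
from go import *
yaw=-.015
I={}
for n in('scene',): I[n]=grab(n,n[0]+'3.png')[0][:,:,::-1]
goto([*pt([530,0.5,yaw],0,30),10.5],yaw)
p,n=rrect(-69,-14,-75,75,14)
k=~((p[:,0]>-15)&(abs(abs(p[:,1])-30)<17))
print('leaf',fit(['scene'],I,p[k],n[k],6,[527,-170,yaw]))
cv2.imwrite('pics/c7.png',cv2.resize(np.ascontiguousarray(I['scene'][110:250,130:300]),None,fx=4,fy=4))
E
```

```text
t 4.37 pos [ 530.7 -139.3   10.8] jawyaw -0.75 toolx [ 0.003  -0.0015 -1.    ] q7 [ 0.59  0.43 -0.49  1.85  0.25  0.91 -0.03] F [3.2 2.5 0.3] g 0.312
shift [-0.     -0.0025 -0.1698] twist 0.11 len 170.0
leaf (array([ 5.29138477e+02, -1.67245796e+02, -5.70168024e-03]), np.float64(-19.450626373291016))
```

View pics/c7.png

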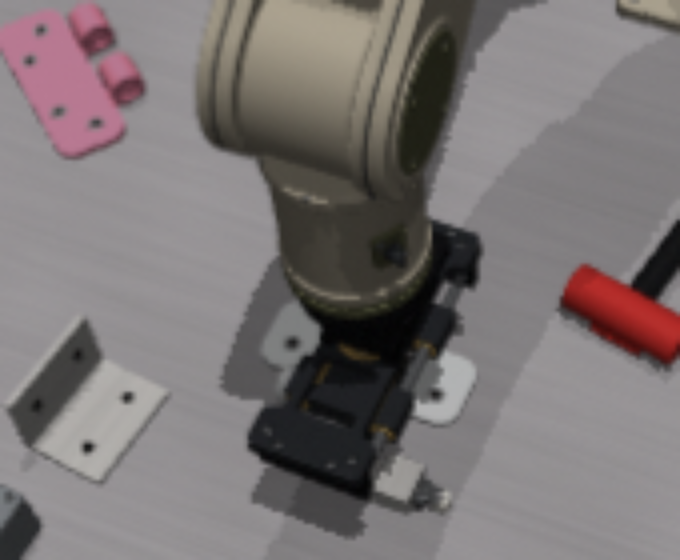

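Call:
move_arm --motion '[0.1,0,0,-0.02,0,0.1,0,-0.001,-0.045,0,0.1,0,-0.001,-0.07,0,0.1,0,-0.001,-0.1,0,0.1,0,-0.002,-0.13,0,0.1,0,-0.002,-0.155,0,0.1,0,-0.0025,-0.17,0,0.1,0,-0.0025,-0.17,0,0.1,0,-0.0025,-0.17,0]'

```text
time: 5.12
position: [530.2, 31.3, 10.8]
tcp_rot: [0.498, 0.504, 0.496, -0.502]
ft_force: [-0.3, 4.4, 3.8]
grip_width: 0.313
```

```bash
cat > chk.py <<'E'
from fit import *
from go import *
import sys
tag=sys.argv[1]; lx=[float(a) for a in sys.argv[2:5]]
I={}
for n in('scene','top'): I[n]=grab(n,n[0]+tag+'.png')[0][:,:,::-1]
goto([640,0,10],-.015)
p,n=rrect(-69,-14,-75,75,14)
k=~((p[:,0]>-15)&(abs(abs(p[:,1])-30)<17))
for c in('scene','top'):
    r=fit([c],I,p[k],n[k],6,lx); print(c,np.round(r[0],3),r[1])
a=cv2.resize(np.ascontiguousarray(I['scene'][190:310,190:350]),None,fx=4,fy=4)
b=cv2.resize(np.ascontiguousarray(I['top'][95:200,170:310]),None,fx=4,fy=4)
cv2.imwrite('pics/cs'+tag+'.png',a);cv2.imwrite('pics/ct'+tag+'.png',b)
E
python3 chk.py 4 528 0 -.01
```

```text
t 5.22 pos [530.5  30.1  10.8] jawyaw -0.8 toolx [ 0.0033 -0.0011 -1.    ] q7 [ 0.33  0.41 -0.55  1.9   0.27  0.9  -0.37] F [-0.9  5.6  4.1] g 0.311
shift [0.0011 0.1099 0.0286] twist 0.06 len 114.0
scene [ 5.27301e+02  3.21200e+00 -4.00000e-03] -14.606568336486816
top [ 5.32233e+02  2.21700e+00 -4.00000e-03] -6.913480758666992
```

View pics/cs4.png

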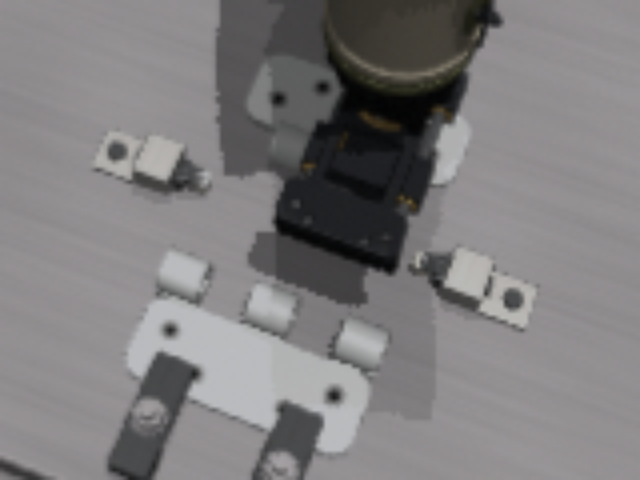

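View pics/ct4.png

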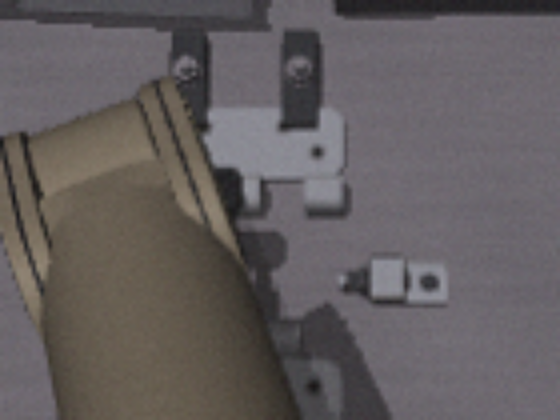

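```bash
cat > fit2.py <<'E'
from fit import *
def fit2(cam,img,keep,z,p0,fixyaw=None):
    p,n=rrect(-69,-14,-75,75,14,step=2)
    k=~((p[:,0]>-15)&(abs(abs(p[:,1])-30)<17))&keep(p)
    p=p[k];n=n[k]
    g=np.log(cv2.GaussianBlur(img.astype(np.float32).mean(2),(0,0),0.5)+1)
    def score(a):
        c,s=np.cos(a[2]),np.sin(a[2]);R=np.array([[c,-s],[s,c]]);v=[]
        for o in(-2.5,2.5):
            q=(p+n*o)@R.T+a[:2]; v.append(samp(g,projN(cam,np.c_[q,np.full(len(q),z)])))
        return -np.clip(v[0]-v[1],-.1,.35).mean()
    f=lambda a:score([a[0],a[1],a[2]/50])
    b=None
    for dx in np.arange(-6,7,2):
        for dy in np.arange(-6,7,2):
            for da in(-.03,0,.03):
                x=[p0[0]+dx,p0[1]+dy,(p0[2]+da)*50]; v=f(x)
                if b is None or v<b[0]: b=(v,x)
    r=minimize(f,b[1],method='Nelder-Mead',options=dict(initial_simplex=np.array([b[1]]*4)+np.vstack([[0,0,0],np.eye(3)*2]),xatol=.02,fatol=1e-5))
    return np.round([r.x[0],r.x[1],r.x[2]/50],3),r.fun
E
python3 - <<'E'
from fit2 import *
s0=cv2.imread('pics/s0.png');s4=cv2.imread('pics/s4.png')
print(fit2('scene',s0,lambda p:p[:,0]<99,6,[399,-273,.345]))
K=lambda p:(p[:,1]<-35)|((p[:,1]>66)&(p[:,0]>-60))
print(fit2('scene',s0,K,6,[399,-273,.345]))
print(fit2('scene',s4,K,6,[527,0,-.01]))
K=lambda p:(p[:,1]<-35)|((p[:,1]>70)&(p[:,0]>-50))
a=fit2('scene',s4,K,6,[527,0,-.01]);print(a)
s=s4.copy();s=cv2.resize(s,None,fx=4,fy=4,interpolation=cv2.INTER_CUBIC)
p,n=rrect(-69,-14,-75,75,14,step=2)
c,q=np.cos(a[0][2]),np.sin(a[0][2])
w=p@np.array([[c,-q],[q,c]]).T+a[0][:2]
for u in projN('scene',np.c_[w,np.full(len(w),6)]): cv2.circle(s,tuple(int(round(v)) for v in (u+.5)*4-.5),1,(0,0,255),-1)
cv2.imwrite('pics/c8.png',s[780:1080,900:1300])
E
```

```text
(array([ 3.99309e+02, -2.73014e+02,  3.43000e-01]), np.float64(-0.20720317959785461))
(array([ 3.99442e+02, -2.73055e+02,  3.42000e-01]), np.float64(-0.20248907804489136))
(array([ 5.27972e+02,  2.27800e+00, -1.80000e-02]), np.float64(-0.23941271007061005))
(array([ 5.28375e+02,  1.85300e+00, -2.80000e-02]), np.float64(-0.24171756207942963))
```

View pics/c8.png

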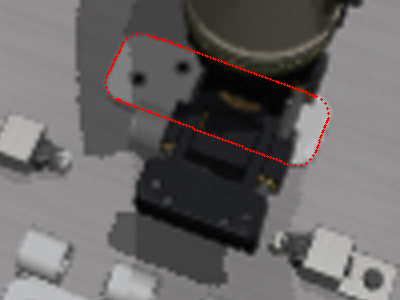

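Call:
move_arm --motion '[0.1,0,0.012,0,0,0.1,0,0.028,0.0002,0,0.1,0,0.042,0.0004,0,0.1,0,0.05,0.0005,0,0.1,0,0.057,0.0006,0,0.1,0,0.064,0.0006,0,0.1,0,0.07,0.0006,0,0.1,0,0.074,0.0006,0,0.1,0,0.074,0.0006,0]'

```text
time: 5.97
position: [604.0, 26.4, 10.8]
tcp_rot: [-0.497, -0.504, -0.495, 0.504]
ft_force: [-2.7, 0.4, 4.4]
grip_width: 0.311
```

```bash
cat > chk2.py <<'E'
from fit2 import *
from go import *
import sys
tag=sys.argv[1]; lx=[float(a) for a in sys.argv[2:5]]
I=grab('scene','s'+tag+'.png')[0][:,:,::-1]
goto([640,0,10],-.018)
K=lambda p:(p[:,1]<-35)|((p[:,1]>70)&(p[:,0]>-50))
a=fit2('scene',I,K,6,lx);print(a)
F=np.array([636.2,-.2,-.021]);d=a[0][:2]-F[:2];c,q=np.cos(F[2]),np.sin(F[2])
print('rel',c*d[0]+q*d[1],-q*d[0]+c*d[1],a[0][2]-F[2])
s=cv2.resize(I,None,fx=4,fy=4,interpolation=cv2.INTER_CUBIC)
if len(sys.argv)>5:
  p,n=rrect(-69,-14,-75,75,14,step=2)
  c,q=np.cos(a[0][2]),np.sin(a[0][2]); w=p@np.array([[c,-q],[q,c]]).T+a[0][:2]
  for u in projN('scene',np.c_[w,np.full(len(w),6)]): cv2.circle(s,tuple(int(round(v)) for v in (u+.5)*4-.5),1,(0,0,255),-1)
cv2.imwrite('pics/cs'+tag+'.png',s[760:1280,760:1360])
E
python3 chk2.py 5 602 0 -.02 1
```

```text
t 6.02 pos [604.   26.4  10.8] jawyaw -0.9 toolx [ 0.0019 -0.002  -1.    ] q7 [ 0.29  0.54 -0.52  1.7   0.32  0.98 -0.36] F [-3.4  0.2  4.5] g 0.311
shift [0.0009 0.0364 0.0258] twist 0.13 len 45.0
(array([ 6.02259e+02, -2.83300e+00, -2.60000e-02]), np.float64(-0.24288737773895264))
rel -33.878227348478525 -3.345128058057515 -0.0049999999999999975
```

View pics/cs5.png

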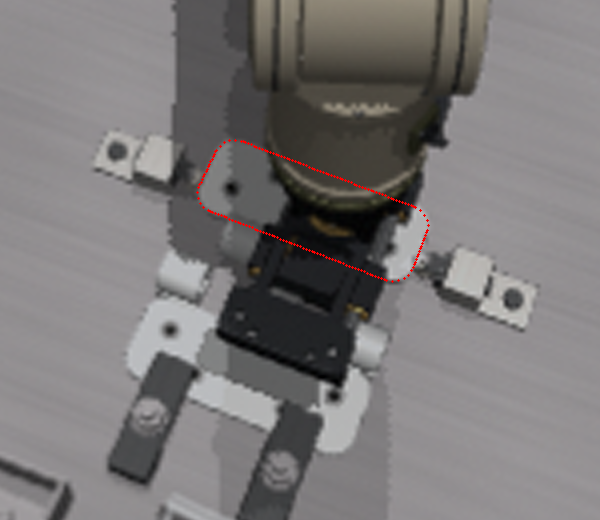

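```bash
python3 - <<'E'
from fit2 import *
I=cv2.imread('pics/s5.png')
# refit fixture w/ log
import fit2 as f2
s0=cv2.imread('pics/s0.png')
g=np.log(cv2.GaussianBlur(s0.astype(np.float32).mean(2),(0,0),0.5)+1)
p,n=rrect(14,69,-75,75,14,step=2)
k=~((p[:,0]>50)&(abs(abs(p[:,1])-42)<16)) & ~((p[:,0]<15)&((abs(p[:,1])<16)|(abs(p[:,1])>44)))
p=p[k];n=n[k]
def sc(a):
    c,s=np.cos(a[2]/50),np.sin(a[2]/50);R=np.array([[c,-s],[s,c]]);v=[]
    for o in(-2.5,2.5):
        q=(p+n*o)@R.T+a[:2]; v.append(samp(g,projN('scene',np.c_[q,np.full(len(q),6)])))
    return -np.clip(v[0]-v[1],-.1,.35).mean()
for st in([636,0,-1],[637,1,-.5],[635,-1,-1]):
    r=minimize(sc,st,method='Nelder-Mead',options=dict(initial_simplex=np.array([st]*4)+np.vstack([[0,0,0],np.eye(3)*2]),xatol=.02,fatol=1e-5));print(r.x[:2],r.x[2]/50,r.fun)
K=lambda p:(p[:,1]<-35)
print(fit2('scene',I,K,6,[602,0,-.02]))
K=lambda p:((p[:,1]>66)&(p[:,0]>-62))
print(fit2('scene',I,K,6,[602,0,-.02]))
F=[636.2,-.2,-.019]
s=cv2.resize(I,None,fx=8,fy=8,interpolation=cv2.INTER_CUBIC)
def draw(x0,x1,y0,y1,r,z,ox,oy,col):
    p,n=rrect(x0,x1,y0,y1,r,step=1); p=p+[ox,oy]
    c,q=np.cos(F[2]),np.sin(F[2]); w=p@np.array([[c,-q],[q,c]]).T+F[:2]
    for u in projN('scene',np.c_[w,np.full(len(w),z)]): cv2.circle(s,tuple(int(round(v)) for v in (u+.5)*8-.5),1,col,-1)
draw(-69,-14,-75,75,14,6,-34,0,(0,0,255))
draw(-81,-51,94,151,1,24,0,0,(0,255,0));draw(-81,-51,-151,-94,1,24,0,0,(0,255,0))
cv2.imwrite('pics/c9.png',np.hstack([s[1760:2060,1700:2080],s[1920:2220,2300:2680]]))
E
```

```text
[6.36501091e+02 1.01066706e-02] -0.020090660255688383 -0.2521461844444275
[6.36496534e+02 1.27018267e-02] -0.02031513377267892 -0.2521441578865051
[6.36504241e+02 2.19119869e-02] -0.02006475913530069 -0.25214630365371704
(array([ 6.00255e+02, -1.09600e+00,  1.10000e-02]), np.float64(-0.25533273816108704))
(array([ 6.00536e+02, -5.00500e+00, -5.70000e-02]), np.float64(-0.21388179063796997))
```

View pics/c9.png

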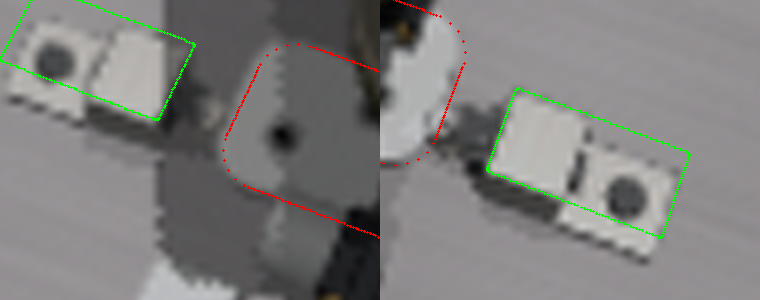

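Call:
move_arm --motion '[0.1,0,0,-0.002,0,0.1,0,0,-0.002,0,0.1,0,0,-0.002,0]'

```text
time: 6.27
position: [604.0, 26.4, 10.8]
tcp_rot: [-0.497, -0.504, -0.494, 0.505]
ft_force: [-1.8, -2.7, 4.5]
grip_width: 0.313
```

```bash
python3 chk2.py 6 602 -1 -.02 1
```

```text
t 6.32 pos [604.   26.5  10.8] jawyaw -0.99 toolx [ 0.0017 -0.0036 -1.    ] q7 [ 0.29  0.54 -0.52  1.7   0.32  0.98 -0.36] F [-1.6 -3.1  4.5] g 0.311
shift [0.0009 0.0365 0.0259] twist 0.05 len 45.0
(array([ 6.02281e+02, -2.81900e+00, -2.60000e-02]), np.float64(-0.24446715414524078))
rel -33.8565261776918 -3.330669178900322 -0.0049999999999999975
```

View pics/cs6.png

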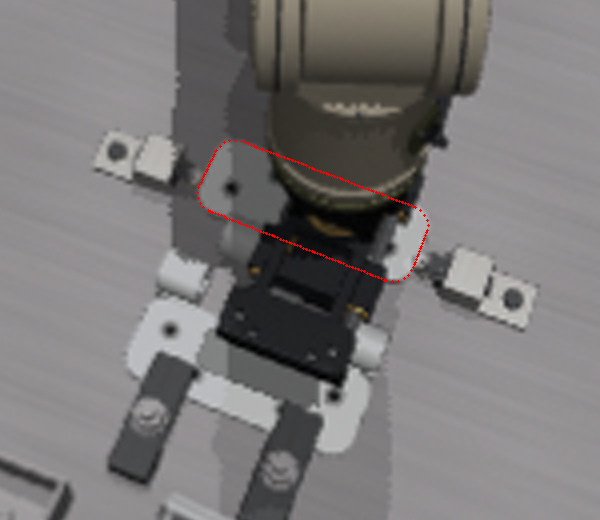

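Call:
move_arm --motion '[0.1,0,0,-0.005,0,0.1,0,0,-0.005,0,0.1,0,0,-0.005,0]'

```text
time: 6.57
position: [604.3, 30.5, 10.8]
tcp_rot: [-0.497, -0.504, -0.494, 0.505]
ft_force: [0.1, -5.1, 3.6]
grip_width: 0.308
```

```bash
python3 chk2.py 7 602 0 -.02 1
```

```text
t 6.62 pos [604.3  30.5  10.8] jawyaw -1.01 toolx [ 0.002  -0.0046 -1.    ] q7 [ 0.28  0.55 -0.52  1.7   0.32  0.98 -0.37] F [-0.8 -4.3  3.3] g 0.314
shift [0.001  0.0363 0.0299] twist 0.02 len 47.0
(array([ 6.02224e+02,  1.01300e+00, -2.20000e-02]), np.float64(-0.2537403106689453))
rel -33.993979695092 0.4992889841289163 -0.0009999999999999974
```

View pics/cs7.png

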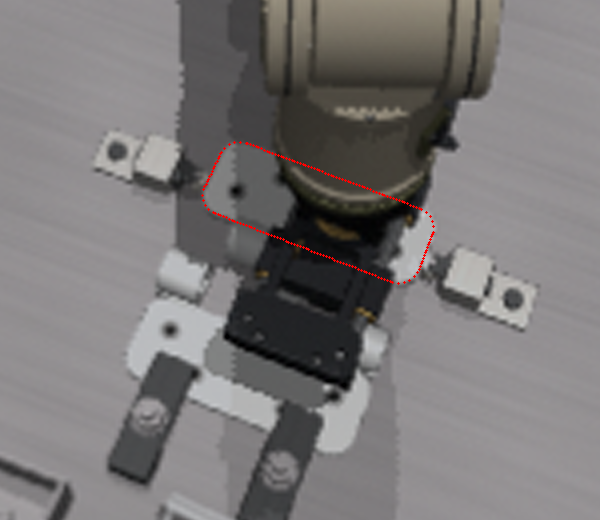

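Call:
move_arm --motion '[0.1,0,0.004,-0.0005,0,0.1,0,0.008,-0.0005,0,0.1,0,0.008,-0.0005,0]'

```text
time: 6.87
position: [611.5, 31.1, 10.8]
tcp_rot: [-0.497, -0.503, -0.495, 0.506]
ft_force: [-6.1, -3.5, 8.0]
grip_width: 0.314
```

Call:
move_arm --motion '[0.1,0,0.005,0.001,0,0.1,0,0.01,0.001,0,0.1,0,0.015,0.0012,0,0.1,0,0.02,0.0012,0,0.1,0,0.024,0.0012,0,0.1,0,0.027,0.0012,0,0.1,0,0.028,0.0012,0,0.1,0,0.028,0.0012,0]'

```text
time: 7.53
position: [639.2, 29.9, 10.8]
tcp_rot: [-0.496, -0.503, -0.495, 0.506]
ft_force: [-2.8, -0.9, 5.1]
grip_width: 0.311
```

```bash
python3 chk2.py 8 636 0 -.02 1
```

```text
t 7.58 pos [639.3  29.9  10.8] jawyaw -0.99 toolx [-0.001 -0.004 -1.   ] q7 [ 0.26  0.61 -0.5   1.6   0.33  1.02 -0.36] F [-3.  -2.2  4.7] g 0.312
shift [0.0009 0.0013 0.0299] twist 0.04 len 30.0
(array([6.34258e+02, 1.90800e+00, 3.00000e-03]), np.float64(-0.22208891808986664))
rel -1.9858365511102736 2.0667562004925695 0.024
```

View pics/cs8.png

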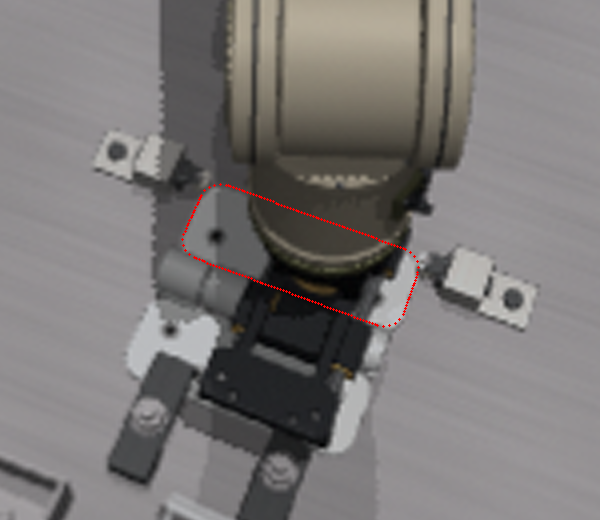

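Call:
move_arm --motion '[0.1,0,0.002,0,0,0.1,0,0.004,0,0,0.1,0,0.004,0,0]'

```text
time: 7.83
position: [640.1, 30.0, 10.7]
tcp_rot: [-0.495, -0.501, -0.497, 0.507]
ft_force: [-17.8, -3.5, 18.5]
grip_width: 0.313
```

Call:
move_arm --motion '[0.1,0,-0.001,0,0,0.45,0,-0.001,0,0,0.45,0,-0.001,0,0,0.45,0,-0.001,0,0,0.45,-0.02,-0.001,0,0,0.45,-0.06,-0.001,0,0,0.45,-0.1,-0.001,0,0,0.45,-0.13,0,0,0,0.45,-0.13,0,0,0]'

```text
time: 8.58
position: [644.6, 32.1, 147.9]
tcp_rot: [-0.497, -0.504, -0.495, 0.504]
ft_force: [1.0, -0.0, 0.3]
grip_width: 0.45
```

```bash
python3 - <<'E'
from go import *
goto([430,243,150],np.pi/2)
d=np.load('pics/t0.png.npy');
np.set_printoptions(suppress=True,precision=1,linewidth=200)
# depth point cloud of rack region from both cams
for cam,f,box in(('top','t0.png',(112,160,185,250)),('scene','s0.png',(355,415,190,260))):
    d=np.load('pics/'+f+'.npy'); P=[]
    for v in range(box[2],box[3]):
        for u in range(box[0],box[1]):
            if d[v,u]>0: P.append(np.r_[at_d(cam,(u,v),d[v,u]),u,v])
    P=np.array(P); Q=P[P[:,2]>37]; np.save('pics/pc_%s.npy'%cam,P)
    print(cam,len(P),len(Q),'bench z',np.median(P[:,2]),P[:,2].max())
    for x in range(330,530,15):
        q=Q[(Q[:,0]>=x)&(Q[:,0]<x+15)]
        l=q[q[:,1]<270];r=q[q[:,1]>=270]
        print(x,len(l),l[:,:3].mean(0) if len(l) else '',len(r),r[:,:3].mean(0) if len(r) else '')
E
```

```text
t 8.58 pos [644.6  32.1 147.9] jawyaw -0.93 toolx [ 0.0019 -0.0035 -1.    ] q7 [ 0.28  0.48 -0.55  1.48  0.26  1.26 -0.31] F [ 1.  -0.   0.3] g 0.45
shift [-0.0032 -0.218  -0.2074] twist 89.07 len 301.0Traceback (most recent call last):
  File "<stdin>", line 10, in <module>
  File "h.py", line 17, in at_d
    o,d=ray(n,uv); return o+d*dep
        ~~~^^^^^^
  File "h.py", line 8, in ray
    c=bot.camera_params(n); u,v=uv
ValueError: time passes only in moves, steps and waits
```

```bash
python3 - <<'E'
s=open('h.py').read()
s=s.replace("def grab","import pickle,os\nif not os.path.exists('cam.pkl'): pickle.dump({n:bot.camera_params(n) for n in('top','scene')},open('cam.pkl','wb'))\nCP=pickle.load(open('cam.pkl','rb'))\ndef grab",1).replace("c=bot.camera_params(n)","c=CP[n]")
open('h.py','w').write(s)
s=open('fit.py').read().replace("c=bot.camera_params(n)","c=CP[n]");open('fit.py','w').write(s)
E
python3 - <<'E'
from go import *
np.set_printoptions(suppress=True,precision=1,linewidth=200)
for cam,f,box in(('top','t0.png',(112,160,185,250)),('scene','s0.png',(355,415,190,260))):
    d=np.load('pics/'+f+'.npy'); P=[]
    for v in range(box[2],box[3]):
        for u in range(box[0],box[1]):
            if d[v,u]>0: P.append(np.r_[at_d(cam,(u,v),d[v,u]),u,v])
    P=np.array(P); Q=P[P[:,2]>37]
    print(cam,len(P),len(Q),'bench z',np.median(P[:,2]),P[:,2].max())
    for x in range(330,530,15):
        q=Q[(Q[:,0]>=x)&(Q[:,0]<x+15)]
        l=q[q[:,1]<270];r=q[q[:,1]>=270]
        print(x,len(l),l[:,:3].mean(0) if len(l) else '',len(r),r[:,:3].mean(0) if len(r) else '')
E
```

```text
top 3111 422 bench z 2.9790754871867193 46.36152936998394
330 15 [342.8 234.8  42. ] 0 
345 23 [351.6 234.8  40.7] 20 [355.5 293.2  41.9]
360 23 [368.5 238.2  39.4] 24 [367.2 295.1  40.2]
375 20 [383.4 238.8  39.4] 20 [384.  297.2  39.6]
390 19 [396.7 239.9  40. ] 20 [397.2 299.6  39. ]
405 23 [412.3 241.8  39.4] 24 [412.7 300.4  39.5]
420 22 [428.  242.9  38.9] 18 [428.2 300.8  40. ]
435 21 [441.6 243.8  40. ] 20 [442.4 303.3  39.5]
450 25 [457.5 246.9  39.2] 27 [457.2 304.6  39.4]
465 20 [473.3 247.5  39.3] 16 [470.  304.7  39.3]
480 18 [487.1 248.9  39.1] 0 
495 4 [497.  249.8  38.9] 0 
510 0  0 
525 0  0 
scene 4185 528 bench z 3.345344326942268 48.84689172859396
330 17 [341.3 233.4  42.8] 0 
345 31 [350.5 234.1  41.6] 32 [354.6 296.3  42.4]
360 28 [367.9 236.8  40.1] 28 [367.4 298.1  40.2]
375 22 [383.2 237.8  40.2] 22 [382.5 299.8  40.7]
390 25 [398.3 239.4  40.7] 27 [398.  301.4  40.7]
405 25 [413.7 241.2  41. ] 24 [412.8 302.4  40.2]
420 23 [428.2 241.8  40.7] 25 [427.6 303.7  41. ]
435 26 [442.7 243.9  40.5] 25 [442.2 306.   40.9]
450 27 [457.8 245.2  40.8] 32 [456.8 307.   40.1]
465 29 [472.6 247.8  40.5] 21 [469.5 307.4  39.5]
480 32 [487.8 248.7  40.1] 0 
495 7 [496.8 249.3  38.3] 0 
510 0  0 
525 0  0
```

```bash
python3 - <<'E'
from go import *
np.set_printoptions(suppress=True,precision=1,linewidth=200)
for cam,f,box in(('top','t0.png',(112,165,185,255)),('scene','s0.png',(350,415,185,265))):
    d=np.load('pics/'+f+'.npy')
    P=np.array([at_d(cam,(u,v),d[v,u]) for v in range(box[2],box[3]) for u in range(box[0],box[1]) if d[v,u]>0])
    L=P[(P[:,2]>36)&(abs(P[:,1]-(242+.095*(P[:,0]-420)))<9)]
    m=L[(L[:,0]>360)]; a=np.polyfit(m[:,0],m[:,1],1); print(cam,'slope',a[0],'y@420',np.polyval(a,420),'x ext',np.percentile(L[:,0],[0,1,99,100]))
    h=L[L[:,2]>42.5];print('head x',np.sort(h[:,0])[[0,-1]],len(h))
    # rails
    c=(P[:,2]>22)&(abs(P[:,1]-(272+.095*(P[:,0]-420)))<18); q=P[c]
    print('rail hist',np.histogram(q[:,0],bins=np.arange(345,490,5)))
    # end-of-pin pix
    e=L[L[:,0]>480]; print(e[np.argsort(e[:,0])][-8:])
goto([430,243,150],np.pi/2+.095)
E
```

```text
top slope 0.09629329484857954 y@420 242.41099816692702 x ext [341.5 341.5 496.6 499.6]
head x [341.5 481.4] 19
rail hist (array([ 0,  0,  0,  0, 12,  8,  5,  0,  0,  0,  0,  0,  0,  0,  0,  0,  0,  0,  0,  0,  0,  0,  0,  0, 12,  7,  0,  0]), array([345, 350, 355, 360, 365, 370, 375, 380, 385, 390, 395, 400, 405, 410, 415, 420, 425, 430, 435, 440, 445, 450, 455, 460, 465, 470, 475, 480, 485]))
[[493.6 243.1  37. ]
 [493.7 246.1  36.6]
 [496.1 253.7  40. ]
 [496.2 248.2  39.3]
 [496.5 246.1  37.1]
 [496.7 252.   36.7]
 [499.1 251.2  39.3]
 [499.6 249.4  36.1]]
scene slope 0.10057168989239353 y@420 241.54456448579734 x ext [334.9 339.4 496.6 498.9]
head x [336.9 491.9] 55
rail hist (array([ 0,  0,  0,  6, 16, 12,  0,  0,  0,  0,  0,  0,  0,  0,  0,  0,  0,  0,  0,  0,  0,  0,  0,  9, 16, 14,  0,  0]), array([345, 350, 355, 360, 365, 370, 375, 380, 385, 390, 395, 400, 405, 410, 415, 420, 425, 430, 435, 440, 445, 450, 455, 460, 465, 470, 475, 480, 485]))
[[494.9 251.4  38.6]
 [495.1 245.9  40.5]
 [496.1 254.4  37.5]
 [496.5 248.9  39.9]
 [496.5 246.8  38.2]
 [496.9 252.1  37.3]
 [497.8 249.8  37.4]
 [498.9 247.5  37.6]]
t 8.58 pos [644.6  32.1 147.9] jawyaw -0.93 toolx [ 0. -0. -1.] q7 [ 0.3  0.5 -0.6  1.5  0.3  1.3 -0.3] F [ 1.  -0.   0.3] g 0.45
shift [-0.  -0.2 -0.2] twist 83.63 len 301.0
```

```bash
python3 - <<'E'
from go import *
goto([393,239.4,100],np.pi/2+.097)
# leaf check in both
E
```

```text
t 8.58 pos [644.6  32.1 147.9] jawyaw -0.93 toolx [ 0.0019 -0.0035 -1.    ] q7 [ 0.28  0.48 -0.55  1.48  0.26  1.26 -0.31] F [ 1.  -0.   0.3] g 0.45
shift [ 0.0467 -0.255  -0.2034] twist 83.51 len 330.0
```

Call:
move_arm --motion '[0.45,0.047,-0.255,-0.203,-96.5,0.45,0.047,-0.255,-0.203,-96.5,0.45,0.047,-0.255,-0.203,-96.5,0.45,0.047,-0.255,-0.203,-96.5,0.45,0.047,-0.255,-0.203,-96.5,0.45,0.047,-0.255,-0.203,-96.5,0.45,0.047,-0.255,-0.203,-96.5,0.45,0.047,-0.255,-0.203,-96.5,0.45,0.047,-0.255,-0.203,-96.5,0.45,0.047,-0.255,-0.203,-96.5]'

```text
time: 9.42
position: [391.0, 240.7, 99.5]
tcp_rot: [0.698, 0.113, 0.697, -0.117]
ft_force: [0.8, -0.4, 0.0]
grip_width: 0.45
```

```bash
python3 - <<'E'
from go import *
goto([393,239.4,90],np.pi/2+.097)
I={}
for n in('scene','top'): I[n]=grab(n,n[0]+'9.png')[0][:,:,::-1]
from fit import *
p,n=rrect(-69,-14,-75,75,14)
k=~((p[:,0]>-15)&(abs(abs(p[:,1])-30)<17))
for c in('scene','top'):
    r=fit([c],I,p[k],n[k],6,[638,0,-.02]); print(c,np.round(r[0],3),r[1])
a=cv2.resize(np.ascontiguousarray(I['scene'][210:310,190:340]),None,fx=5,fy=5,interpolation=cv2.INTER_CUBIC)
b=cv2.resize(np.ascontiguousarray(I['top'][95:195,170:290]),None,fx=5,fy=5,interpolation=cv2.INTER_CUBIC)
cv2.imwrite('pics/cs9.png',a);cv2.imwrite('pics/ct9.png',b)
E
```

```text
t 9.42 pos [391.  240.7  99.5] jawyaw 71.29 toolx [-1.0e-04 -5.6e-03 -1.0e+00] q7 [ 0.23  0.19 -0.94  1.99  0.18  1.05  0.45] F [ 0.8 -0.4  0. ] g 0.45
shift [ 0.0095 -0.0006  0.0023] twist -24.27 len 10.0
scene [ 6.35234e+02  1.45600e+00 -1.20000e-02] -31.195035934448242
top [ 6.42345e+02  2.32500e+00 -1.30000e-02] -42.374820709228516
```

View pics/cs9.png

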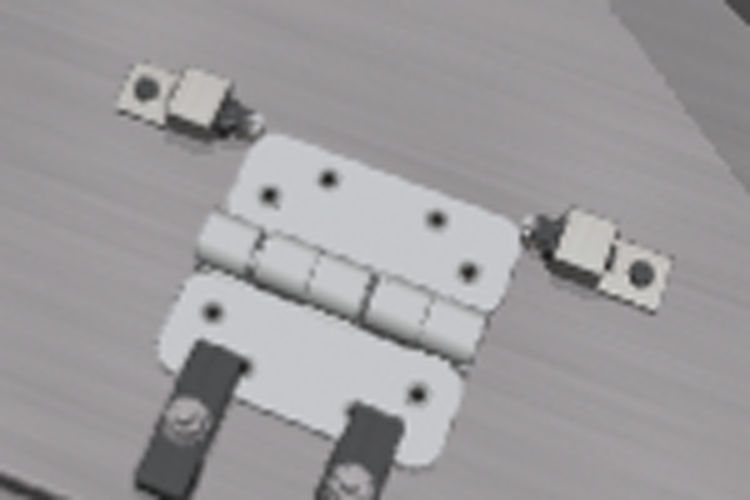

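View pics/ct9.png

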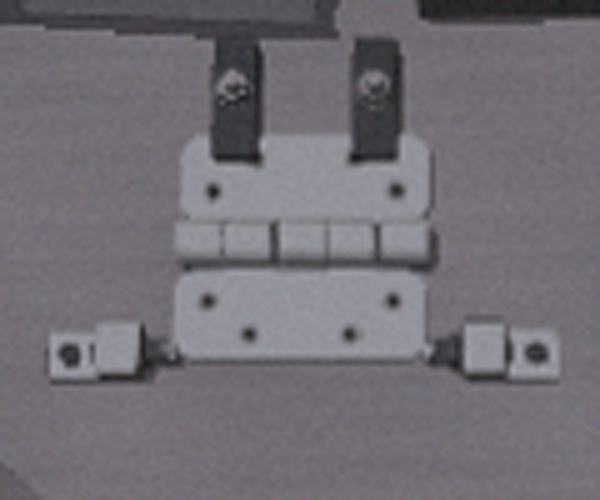

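View pics/s9.png

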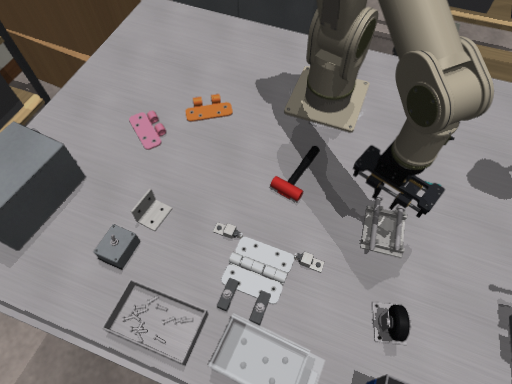

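Call:
move_arm --motion '[0.45,0.01,-0.0006,0.0023,-7,0.45,0.01,-0.0006,0.0023,-14,0.45,0.01,-0.0006,0.0023,-21,0.45,0.01,-0.0006,0.0023,-24.3,0.45,0.01,-0.0006,0.0023,-24.3,0.45,0.01,-0.0006,0.0023,-24.3]'

```text
time: 10.02
position: [394.6, 238.0, 89.4]
tcp_rot: [0.706, -0.031, 0.707, 0.028]
ft_force: [0.3, -0.2, 0.6]
grip_width: 0.451
```

```bash
python3 - <<'E'
from go import *
goto([393,239.4,22.5],np.pi/2+.097)
E
```

```text
t 10.02 pos [394.6 238.   89.4] jawyaw 94.83 toolx [-7.0e-04 -4.9e-03 -1.0e+00] q7 [ 0.28  0.22 -0.99  1.99  0.22  1.04  0.84] F [ 0.3 -0.2  0.6] g 0.451
shift [ 0.0669  0.0019 -0.0014] twist -0.73 len 67.0
```

Call:
move_arm --motion '[0.45,0.03,0.0019,-0.0014,-0.7,0.45,0.055,0.0019,-0.0014,-0.7,0.45,0.067,0.0019,-0.0014,-0.7,0.45,0.067,0.0019,-0.0014,-0.7,0.45,0.067,0.0019,-0.0014,-0.7]'

```text
time: 10.43
position: [392.8, 239.7, 22.6]
tcp_rot: [0.706, -0.035, 0.707, 0.032]
ft_force: [0.4, 0.7, 1.6]
grip_width: 0.45
```

```bash
python3 - <<'E'
from go import *
goto([393,239.4,22.5],np.pi/2+.097)
grab('scene','s10.png');grab('top','t10.png')
def crop(im,u0,v0,w,h,k): return cv2.resize(im[v0:v0+h,u0:u0+w],None,fx=k,fy=k,interpolation=cv2.INTER_CUBIC)
cv2.imwrite('pics/c10.png',np.hstack([crop(cv2.imread('pics/t10.png'),100,170,80,80,5),crop(cv2.imread('pics/s10.png'),345,170,80,80,5)]))
E
```

```text
t 10.43 pos [392.8 239.7  22.6] jawyaw 95.44 toolx [-0.0018 -0.0046 -1.    ] q7 [ 0.2   0.35 -0.93  2.05  0.35  0.92  0.74] F [0.4 0.7 1.6] g 0.45
shift [ 0.0001 -0.0004  0.0002] twist -0.11 len 0.0
```

View pics/c10.png

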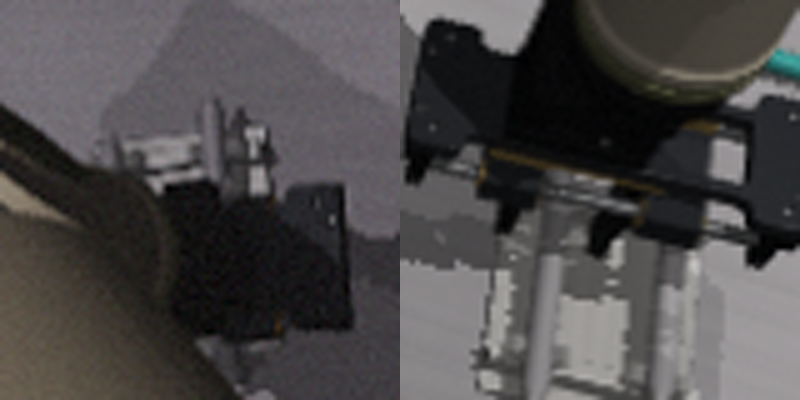

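Call:
move_arm --motion '[0.05,0,0,0,0,0.05,0,0,0,0,0.05,0,0,0,0,0.05,0,0,0,0,0.05,0,0,0,0,0.05,0,0,0,0,0.05,0,0,0,0]' --grip_force 55

```text
time: 11.12
position: [393.9, 240.2, 23.7]
tcp_rot: [0.707, -0.035, 0.706, 0.032]
ft_force: [-0.9, 0.0, 1.4]
grip_width: 0.143
```

Call:
move_arm --motion '[0.05,0,0,0,0,0.05,-0.01,0,0,0,0.05,-0.03,0,0,0,0.05,-0.06,0,0,0,0.05,-0.08,0,0,0,0.05,-0.08,0,0,0]'

```text
time: 11.62
position: [395.4, 241.9, 107.7]
tcp_rot: [0.708, -0.035, 0.704, 0.033]
ft_force: [1.4, 0.4, -1.6]
grip_width: 0.142
```

```bash
python3 - <<'E'
from go import *
goto([643,196,90],-.019)
grab('scene','s11.png');grab('top','t11.png')
def crop(im,u0,v0,w,h,k): return cv2.resize(im[v0:v0+h,u0:u0+w],None,fx=k,fy=k,interpolation=cv2.INTER_CUBIC)
cv2.imwrite('pics/c11.png',np.hstack([crop(cv2.imread('pics/t11.png'),100,170,80,80,5),crop(cv2.imread('pics/s11.png'),345,170,80,80,5)]))
E
```

```text
t 11.62 pos [395.4 241.9 107.7] jawyaw 95.49 toolx [ 0.0059 -0.0022 -1.    ] q7 [ 0.3   0.2  -1.01  1.97  0.2   1.07  0.87] F [ 1.4  0.4 -1.6] g 0.142
shift [ 0.0193 -0.0693  0.242 ] twist -83.42 len 252.0
```

View pics/c11.png

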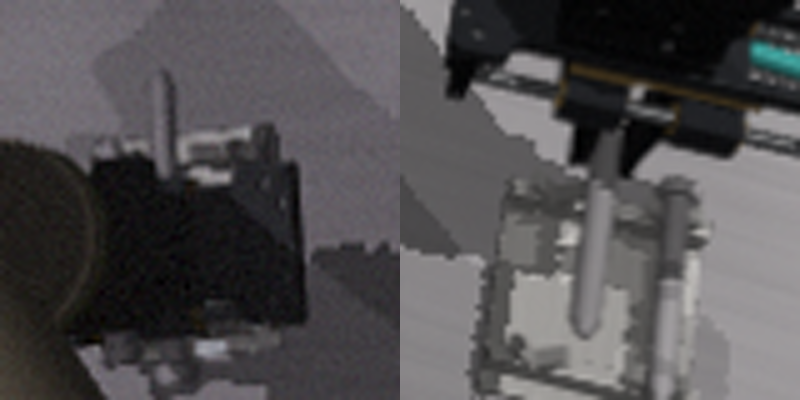

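```bash
cat > pinc.py <<'E'
from go import *
def pin(tag,tcp,yaw,zc,smin=12,smax=125,hw=9):
    """top-surface of pin relative to TCP along direction yaw"""
    e=np.array([np.cos(yaw),np.sin(yaw)]);nn=np.array([-e[1],e[0]])
    for cam in('top','scene'):
        d=np.load('pics/%s%s.png.npy'%(cam[0],tag)); 
        V,U=np.nonzero(d>0); c=CP[cam]
        K=np.array([[c['fx'],0,c['cx']],[0,c['fy'],c['cy']],[0,0,1.]])
        q=cv2.undistortPoints(np.stack([U,V],1).astype(float)[:,None],K,np.array([c['k1'],0,0,0,0.]))[:,0]
        T=np.linalg.inv(np.array(c['world_to_cam'])); dd=d[V,U][:,None]
        P=(np.c_[q[:,0],-q[:,1],-np.ones(len(q))]*dd)@T[:3,:3].T+T[:3,3]
        r=P[:,:2]-np.array(tcp[:2]); s=r@e; t=r@nn
        m=(s>smin)&(s<smax)&(abs(t)<hw)&(abs(P[:,2]-zc)<12)
        if m.sum()<10: print(cam,'few',m.sum()); continue
        a=np.polyfit(s[m],t[m],1);core=m&(abs(t-np.polyval(a,s))<4)&(s<np.percentile(s[m],97)-8)
        b=np.polyfit(s[core],P[core,2],1)
        print(cam,m.sum(),'lat slope %.4f lat@0 %.2f lat@tip %.2f | z slope %.4f ztop@0 %.2f, smax %.1f'%(a[0],a[1],np.polyval(a,108),b[0],b[1],s[m].max()))
E
python3 - <<'E'
from pinc import *
pin('11',[395.4,241.9],.097,107.7+10.3+7)
E
```

```text
top 109 lat slope 0.0428 lat@0 -5.01 lat@tip -0.39 | z slope -0.0077 ztop@0 121.66, smax 108.4
scene 210 lat slope 0.0046 lat@0 -1.94 lat@tip -1.45 | z slope 0.0010 ztop@0 124.72, smax 106.8
```

Call:
move_arm --motion '[0.05,0,-0.069,0.242,96.6,0.05,0,-0.069,0.242,96.6,0.05,0,-0.069,0.242,96.6,0.05,0,-0.069,0.242,96.6,0.05,0,-0.069,0.242,96.6,0.05,0,-0.069,0.242,96.6,0.05,0,-0.069,0.242,96.6,0.05,0,-0.069,0.242,96.6,0.05,0,-0.069,0.242,96.6,0.05,0,-0.069,0.242,96.6]'

```text
time: 12.55
position: [640.6, 194.3, 102.4]
tcp_rot: [0.592, 0.386, 0.591, -0.389]
ft_force: [-0.6, -0.4, -1.5]
grip_width: 0.145
```

```bash
python3 - <<'E'
from go import *
goto([642.5,200,50],-.0175)
E
```

```text
t 12.55 pos [640.6 194.3 102.4] jawyaw 23.51 toolx [-0.0015 -0.0049 -1.    ] q7 [ 0.05  0.59 -0.59  1.44  0.34  1.22 -0.17] F [-0.6 -0.4 -1.5] g 0.145
shift [ 0.0524  0.0042 -0.0046] twist 24.52 len 53.0
```

Call:
move_arm --motion '[0.05,0,0.0042,-0.0046,7,0.05,0,0.0042,-0.0046,14,0.05,0.02,0.0042,-0.0046,21,0.05,0.04,0.0042,-0.0046,24.5,0.05,0.052,0.0042,-0.0046,24.5,0.05,0.052,0.0042,-0.0046,24.5,0.05,0.052,0.0042,-0.0046,24.5]'

```text
time: 13.13
position: [641.6, 199.8, 49.0]
tcp_rot: [-0.497, -0.501, -0.496, 0.506]
ft_force: [0.3, 0.3, -1.3]
grip_width: 0.145
```

```bash
python3 - <<'E'
from pinc import *
goto([642.5,200,3.7],-.0175)
grab('scene','s12.png');grab('top','t12.png')
s=bot.state(); pin('12',s['position'],-np.pi/2-.0175,67.5)
def crop(im,u0,v0,w,h,k): return cv2.resize(im[v0:v0+h,u0:u0+w],None,fx=k,fy=k,interpolation=cv2.INTER_CUBIC)
cv2.imwrite('pics/c12.png',np.hstack([crop(cv2.imread('pics/t12.png'),140,90,110,100,3),crop(cv2.imread('pics/s12.png'),210,210,140,100,3)]))
E
```

```text
t 13.13 pos [641.6 199.8  49. ] jawyaw -0.84 toolx [-0.0043 -0.0057 -1.    ] q7 [-0.02  0.63 -0.5   1.48  0.32  1.13 -0.59] F [ 0.3  0.3 -1.3] g 0.145
shift [ 0.0453  0.0011 -0.0005] twist 0.17 len 45.0
top 136 lat slope -0.0118 lat@0 1.83 lat@tip 0.55 | z slope 0.0024 ztop@0 65.89, smax 107.5
scene 184 lat slope 0.0037 lat@0 -0.80 lat@tip -0.40 | z slope -0.0040 ztop@0 66.45, smax 106.2
```

View pics/c12.png

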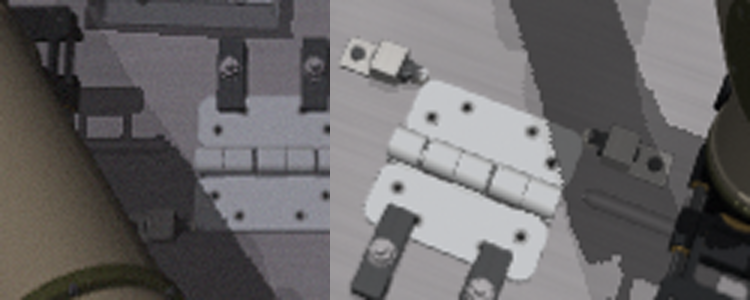

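```bash
cat > barrel.py <<'E'
from go import *
def cloud(cam,tag):
    d=np.load('pics/%s%s.png.npy'%(cam[0],tag)); V,U=np.nonzero(d>0); c=CP[cam]
    K=np.array([[c['fx'],0,c['cx']],[0,c['fy'],c['cy']],[0,0,1.]])
    q=cv2.undistortPoints(np.stack([U,V],1).astype(float)[:,None],K,np.array([c['k1'],0,0,0,0.]))[:,0]
    T=np.linalg.inv(np.array(c['world_to_cam'])); dd=d[V,U][:,None]
    return (np.c_[q[:,0],-q[:,1],-np.ones(len(q))]*dd)@T[:3,:3].T+T[:3,3]
from scipy.optimize import least_squares
def cyl(P,x0,slope,z0,r):
    # horizontal cylinder fit: axis x=x0+k*(y-yc), z=z0+m*(y-yc)
    yc=P[:,1].mean()
    f=lambda a: np.hypot((P[:,0]-a[0]-a[1]*(P[:,1]-yc)),P[:,2]-a[2]-a[3]*(P[:,1]-yc))-r
    s=least_squares(f,[x0,slope,z0,0],loss='soft_l1',f_scale=1.0)
    return s.x,yc,len(P),np.abs(s.fun).mean()
E
python3 - <<'E'
from barrel import *
np.set_printoptions(suppress=True,precision=4)
for cam in('top','scene'):
    for tag in('9','12'):
        P=cloud(cam,tag); m=(abs(P[:,0]-639)<15)&(abs(P[:,1])<72)&(P[:,2]>12)&(P[:,2]<36)
        r=cyl(P[m],639,.0175,14,14);a=r[0];print(cam,tag,'barrel',r,'x@197',a[0]+a[1]*(197-r[1]))
    P=cloud(cam,'12'); m=(abs(P[:,0]-641)<10)&(P[:,1]>96)&(P[:,1]<180)&(abs(P[:,2]-62)<8)
    r=cyl(P[m],641,.0175,59,7);a=r[0];print(cam,'pin',r,'tip x',a[0]+a[1]*(92-r[1]),'x@200',a[0]+a[1]*(200-r[1]),'z@200',a[2]+a[3]*(200-r[1]))
E
```

```text
top 9 barrel (array([640.4868,   0.0142,  13.3376,  -0.0018]), np.float64(-0.17965795387835848), 428, np.float64(1.3086904590314912)) x@197 643.2830803490618
top 12 barrel (array([640.3238,   0.0115,  13.2791,  -0.0015]), np.float64(-0.5720054632828234), 430, np.float64(1.1997376057584144)) x@197 642.6006804013565
top pin (array([643.7834,   0.0084,  59.6711,   0.0024]), np.float64(133.61509194483995), 129, np.float64(1.0044834538854952)) tip x 643.4343034411282 x@200 644.3402727868055 z@200 59.8334901166369
scene 9 barrel (array([637.0431,   0.0144,  14.4443,   0.0007]), np.float64(1.781401885022639), 617, np.float64(1.1066953660046541)) x@197 639.8496994213413
scene 12 barrel (array([637.2045,   0.0136,  14.4835,   0.0007]), np.float64(1.964544627710645), 616, np.float64(1.082268482260039)) x@197 639.8545239018555
scene pin (array([639.4935,   0.0166,  60.0058,   0.0147]), np.float64(131.46337434648856), 180, np.float64(0.9446460144843413)) tip x 638.8366924638547 x@200 640.6342320564689 z@200 61.01160044275235
```

Call:
move_arm --motion '[0.05,0.02,0,0,0,0.05,0.038,-0.0003,0,0,0.05,0.0455,-0.0003,0,0,0.05,0.0455,-0.0003,0,0,0.05,0.0455,-0.0003,0,0]'

```text
time: 13.65
position: [642.9, 200.2, 6.4]
tcp_rot: [-0.497, -0.503, -0.495, 0.505]
ft_force: [-0.4, -0.3, -1.1]
grip_width: 0.143
```

```bash
cat > pb.py <<'E'
from barrel import *
import sys
np.set_printoptions(suppress=True,precision=4)
tag=sys.argv[1]
goto([641,200,3.5],-.0155)
p=bot.state()['position']
grab('scene','s%s.png'%tag);grab('top','t%s.png'%tag)
ty=p[1]-107.5
for cam in('top','scene'):
    P=cloud(cam,tag); m=(abs(P[:,0]-639)<15)&(abs(P[:,1])<72)&(P[:,2]>12)&(P[:,2]<36)
    r=cyl(P[m],639,.0175,14,14);b=r[0];yb=r[1]
    m=(abs(P[:,0]-p[0])<10)&(P[:,1]>max(ty+4,78))&(P[:,1]<p[1]-20)&(P[:,2]>p[2]+6)&(P[:,2]<p[2]+25)
    r=cyl(P[m],p[0],.0175,p[2]+10.5,7);a=r[0]
    print(cam,'barrel k %.4f pin k %.4f m %.4f n %d'%(b[1],a[1],a[3],m.sum()),'tip dx %.2f dz %.2f'%(a[0]+a[1]*(ty-r[1])-b[0]-b[1]*(ty-yb),a[2]+a[3]*(ty-r[1])-b[2]-b[3]*(ty-yb)),'at tcp dx %.2f dz %.2f'%(a[0]+a[1]*(p[1]-r[1])-b[0]-b[1]*(p[1]-yb),a[2]+a[3]*(p[1]-r[1])-b[2]))
def crop(im,u0,v0,w,h,k): return cv2.resize(im[v0:v0+h,u0:u0+w],None,fx=k,fy=k,interpolation=cv2.INTER_CUBIC)
cv2.imwrite('pics/c%s.png'%tag,np.hstack([crop(cv2.imread('pics/t%s.png'%tag),140,90,110,100,3),crop(cv2.imread('pics/s%s.png'%tag),210,210,140,100,3)]))
E
python3 pb.py 13
```

```text
t 13.65 pos [642.9 200.2   6.4] jawyaw -0.88 toolx [-0.0004 -0.0041 -1.    ] q7 [-0.03  0.67 -0.48  1.5   0.34  1.05 -0.61] F [-0.4 -0.3 -1.1] g 0.143
shift [ 0.0029 -0.0019  0.0002] twist 0.01 len 3.0
top barrel k 0.0145 pin k 0.0589 m 0.0247 n 92 tip dx 0.15 dz 1.89 at tcp dx 4.92 dz 4.71
scene barrel k 0.0104 pin k 0.0099 m 0.0058 n 167 tip dx 2.06 dz 2.32 at tcp dx 2.01 dz 2.98
```

View pics/c13.png

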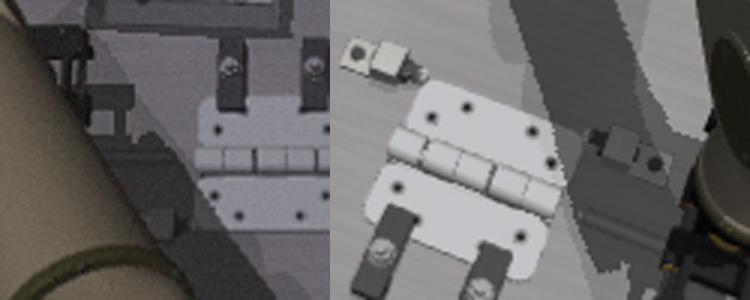

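Call:
move_arm --motion '[0.05,0.0025,-0.002,0,0,0.05,0.0025,-0.002,0,0,0.05,0.0025,-0.002,0,0]'

```text
time: 14.0
position: [641.6, 200.6, 5.2]
tcp_rot: [-0.497, -0.503, -0.495, 0.504]
ft_force: [-1.2, 0.2, -2.1]
grip_width: 0.142
```

```bash
python3 pb.py 14
```

```text
t 14.0 pos [641.6 200.6   5.2] jawyaw -0.88 toolx [ 0.0018 -0.0034 -1.    ] q7 [-0.03  0.67 -0.48  1.51  0.34  1.05 -0.61] F [-1.2  0.2 -2.1] g 0.142
shift [ 0.0017 -0.0006  0.0006] twist 0.01 len 2.0
top barrel k 0.0105 pin k 0.0189 m 0.0064 n 113 tip dx 0.49 dz 0.57 at tcp dx 1.40 dz 1.49
scene barrel k 0.0159 pin k 0.0003 m 0.0238 n 168 tip dx 0.36 dz 0.48 at tcp dx -1.32 dz 3.22
```

Call:
move_arm --motion '[0.05,0.001,-0.0005,0.005,0,0.05,0.001,-0.0005,0.012,0,0.05,0.001,-0.0005,0.018,0,0.05,0.001,-0.0005,0.024,0,0.05,0.001,-0.0005,0.03,0,0.05,0.001,-0.0005,0.036,0,0.05,0.001,-0.0005,0.036,0]'

```text
time: 14.68
position: [640.9, 162.2, 4.1]
tcp_rot: [-0.497, -0.504, -0.494, 0.505]
ft_force: [0.0, -0.9, -1.6]
grip_width: 0.141
```

```bash
python3 pb.py 15
```

```text
t 14.68 pos [640.9 162.2   4.1] jawyaw -1.01 toolx [ 0.0016 -0.0047 -1.    ] q7 [ 0.03  0.65 -0.48  1.54  0.34  1.03 -0.56] F [ 0.  -0.9 -1.6] g 0.141
shift [ 0.0004 -0.0006 -0.0378] twist -0.12 len 38.0
top barrel k 0.0127 pin k -0.0003 m -0.0270 n 56 tip dx 0.43 dz 1.15 at tcp dx -0.96 dz -1.59
scene barrel k 0.0136 pin k -0.0031 m -0.0188 n 110 tip dx 0.60 dz 1.35 at tcp dx -1.20 dz -0.74
```

View pics/c15.png

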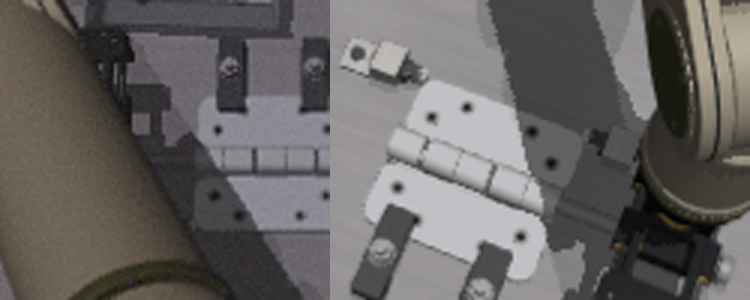

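Call:
move_arm --motion '[0.05,0.0004,0,0.006,0,0.05,0.0004,0,0.012,0,0.05,0.0004,0,0.018,0,0.05,0.0004,0,0.024,0,0.05,0.0004,0,0.03,0,0.05,0.0004,0,0.035,0,0.05,0.0004,0,0.035,0]'

```text
time: 15.37
position: [640.3, 127.2, 3.9]
tcp_rot: [-0.497, -0.504, -0.494, 0.505]
ft_force: [0.9, -0.1, -1.9]
grip_width: 0.146
```

Going smoothly; continue to y≈92.

Call:
move_arm --motion '[0.05,0,0,0.006,0,0.05,0,0,0.012,0,0.05,0,0,0.018,0,0.05,0,0,0.024,0,0.05,0,0,0.03,0,0.05,0,0,0.035,0,0.05,0,0,0.035,0]'

```text
time: 15.95
position: [639.8, 90.3, 4.0]
tcp_rot: [-0.497, -0.504, -0.493, 0.506]
ft_force: [-0.4, -0.6, -2.0]
grip_width: 0.142
```

```bash
python3 pb.py 16; python3 - <<'E'
import cv2
cv2.imwrite('pics/c16b.png',cv2.resize(cv2.imread('pics/s16.png')[210:310,210:380],None,fx=4,fy=4,interpolation=cv2.INTER_CUBIC))
E
```

```text
t 15.95 pos [639.8  90.3   4. ] jawyaw -1.13 toolx [ 0.0016 -0.0053 -1.    ] q7 [ 0.14  0.62 -0.47  1.59  0.32  1.01 -0.45] F [-0.4 -0.6 -2. ] g 0.142
shift [-0.0001 -0.001  -0.1097] twist -0.24 len 110.0
top barrel k 0.0155 pin k 0.0175 m 0.0000 n 0 tip dx nan dz nan at tcp dx nan dz nan
scene barrel k 0.0066 pin k 0.0175 m 0.0000 n 0 tip dx nan dz nan at tcp dx nan dz nanbarrel.py:11: RuntimeWarning: Mean of empty slice.
  yc=P[:,1].mean()
  ret = ret.dtype.type(ret / rcount)
barrel.py:14: RuntimeWarning: Mean of empty slice.
  return s.x,yc,len(P),np.abs(s.fun).mean()
```

View pics/c16b.png

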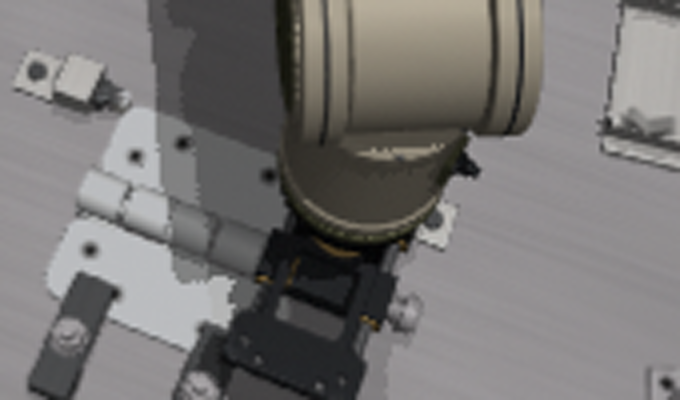

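Call:
move_arm --motion '[0.42,0,0,0,0,0.42,0,0,0,0,0.42,0,0,0,0,0.42,0,0,0,0,0.42,0,0,-0.03,0,0.42,0,0,-0.06,0,0.42,0,0,-0.085,0,0.42,0,0,-0.085,0]'

```text
time: 16.72
position: [639.8, 185.1, 4.2]
tcp_rot: [0.498, 0.503, 0.497, -0.502]
ft_force: [-0.5, 1.6, 1.2]
grip_width: 0.416
```

```bash
python3 - <<'E'
from go import *
goto([640.5,100,4],-.0155)
grab('scene','s17.png');grab('top','t17.png')
cv2.imwrite('pics/c17.png',np.hstack([cv2.resize(cv2.imread('pics/s17.png')[210:310,210:380],None,fx=3,fy=3,interpolation=cv2.INTER_CUBIC),cv2.resize(cv2.imread('pics/t17.png')[95:195,130:220],None,fx=3,fy=3,interpolation=cv2.INTER_CUBIC)]))
E
```

```text
t 16.72 pos [639.8 185.1   4.2] jawyaw -0.64 toolx [ 1.6e-03  4.0e-04 -1.0e+00] q7 [ 0.    0.66 -0.48  1.53  0.34  1.04 -0.58] F [-0.5  1.6  1.2] g 0.416
shift [0.0002 0.0016 0.0851] twist 0.25 len 85.0
```

View pics/c17.png

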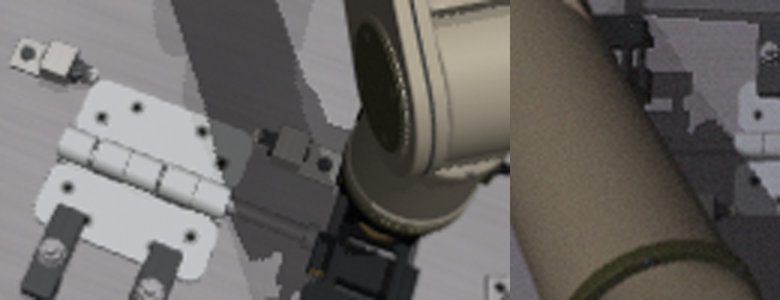

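Call:
move_arm --motion '[0,0,0.001,0,0,0,0,0.001,0,0,0,0,0.001,0,0,0,0,0.001,0,0,0,0,0.001,0,0,0,0,0.001,0,0,0,0,0.001,0,0,0,0,0.001,0.01,0,0,0,0.001,0.02,0,0,0,0.001,0.02,0]' --grip_force 20

```text
time: 17.65
position: [642.1, 154.8, 3.6]
tcp_rot: [-0.497, -0.504, -0.493, 0.506]
ft_force: [-0.0, -0.6, 0.6]
grip_width: -0.0
```

Call:
move_arm --motion '[0,0,0,0.006,0,0,0,0,0.012,0,0,0,0,0.018,0,0,0,0,0.024,0,0,0,0,0.03,0,0,0,0,0.036,0,0,0,0,0.042,0,0,0,0,0.046,0,0,0,0,0.046,0]'

```text
time: 18.4
position: [641.4, 107.2, 3.8]
tcp_rot: [-0.497, -0.504, -0.493, 0.506]
ft_force: [0.3, -0.5, 0.1]
grip_width: 0.002
```

```bash
python3 - <<'E'
from go import *
goto([640.5,94,4],-.0155)
grab('scene','s18.png')
cv2.imwrite('pics/c18.png',cv2.resize(cv2.imread('pics/s18.png')[210:310,210:380],None,fx=4,fy=4,interpolation=cv2.INTER_CUBIC))
E
```

```text
t 18.4 pos [641.4 107.2   3.8] jawyaw -1.15 toolx [ 0.0015 -0.0068 -1.    ] q7 [ 0.11  0.63 -0.47  1.57  0.33  1.02 -0.48] F [ 0.3 -0.5  0.1] g 0.002
shift [-0.0001 -0.0006  0.0132] twist -0.27 len 13.0
```

View pics/c18.png

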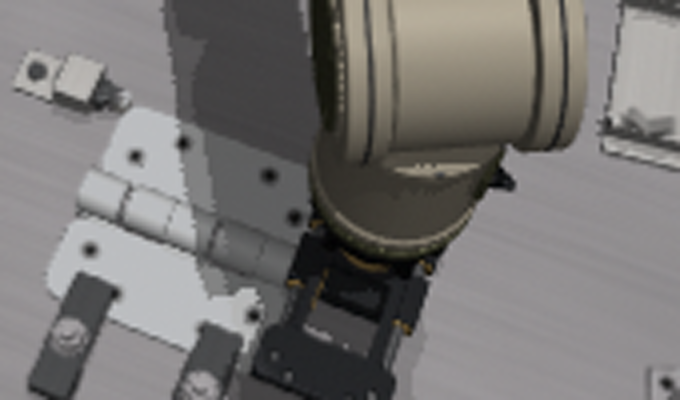

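Pin is moving in with little force; push the rest until the force rises.

Call:
move_arm --motion '[0,0,-0.0005,0.004,0,0,0,-0.0005,0.008,0,0,0,-0.0005,0.012,0,0,0,-0.0005,0.014,0,0,0,-0.0005,0.015,0,0,0,-0.0005,0.015,0]'

```text
time: 18.95
position: [640.4, 94.5, 3.9]
tcp_rot: [-0.497, -0.504, -0.494, 0.505]
ft_force: [1.8, 5.0, -1.0]
grip_width: 0.005
```

Call:
move_arm --motion '[0,0,0,0.002,0,0,0,0,0.004,0,0,0,0,0.004,0]'

```text
time: 19.2
position: [640.4, 94.3, 4.0]
tcp_rot: [0.496, 0.505, 0.495, -0.503]
ft_force: [2.3, 11.4, -3.5]
grip_width: 0.004
```

Seated (stopped at 11 N). Back off and up, out of view.

Call:
move_arm --motion '[0,0,0,-0.02,0,0,0,0,-0.05,0,0,-0.02,0,-0.07,0,0,-0.06,0,-0.08,0,0,-0.1,0,-0.08,0,0,-0.14,0,-0.09,0,0,-0.17,-0.04,-0.1,0,0,-0.17,-0.08,-0.12,0,0,-0.17,-0.12,-0.15,0,0,-0.17,-0.16,-0.18,0]'

```text
time: 20.03
position: [503.3, 260.2, 174.3]
tcp_rot: [0.497, 0.506, 0.494, -0.503]
ft_force: [0.3, 1.1, -0.4]
grip_width: 0.003
```

Call:
move_arm --motion '[0,0,-0.04,-0.03,0,0,0,-0.08,-0.06,0,0,0,-0.08,-0.06,0]'

```text
time: 20.28
position: [419.6, 325.0, 174.5]
tcp_rot: [0.498, 0.504, 0.496, -0.502]
ft_force: [0.4, 1.2, 0.2]
grip_width: -0.001
```

```bash
python3 - <<'E'
from barrel import *
from fit import *
goto([640.5,94,4],-.0155)
I={}
for n in('scene','top'): I[n]=grab(n,n[0]+'20.png')[0][:,:,::-1]
p,n=rrect(-69,-14,-75,75,14)
k=~((p[:,0]>-15)&(abs(abs(p[:,1])-30)<17))
pf,nf=rrect(14,69,-75,75,14)
kf=~((pf[:,0]>50)&(abs(abs(pf[:,1])-42)<16)) & ~((pf[:,0]<15)&((abs(pf[:,1])<16)|(abs(pf[:,1])>44)))
for c in('scene','top'):
    r=fit([c],I,p[k],n[k],6,[638,0,-.02])[0];f=fit([c],I,pf[kf],nf[kf],6,[638,0,-.02])[0]; print(c,np.round(r,3),np.round(f,3))
    P=cloud(c,'20'); m=(abs(P[:,0]-640)<15)&(P[:,2]>12)&(abs(P[:,1])<130); print('barrel+head y extent',P[m,1].min(),P[m,1].max())
a=cv2.resize(np.ascontiguousarray(I['scene'][210:310,190:340]),None,fx=5,fy=5,interpolation=cv2.INTER_CUBIC)
b=cv2.resize(np.ascontiguousarray(I['top'][95:195,170:290]),None,fx=5,fy=5,interpolation=cv2.INTER_CUBIC)
cv2.imwrite('pics/cs20.png',a);cv2.imwrite('pics/ct20.png',b)
E
```

```text
t 20.28 pos [419.6 325.  174.5] jawyaw -0.7 toolx [ 4.4e-03  8.0e-04 -1.0e+00] q7 [-0.13  0.22 -0.69  1.75  0.15  1.22 -0.87] F [0.4 1.2 0.2] g -0.001
shift [0.1713 0.2229 0.2285] twist 0.18 len 362.0
scene [ 6.35253e+02  1.56200e+00 -1.10000e-02] [ 6.35964e+02 -4.36000e-01 -1.70000e-02]
barrel+head y extent -80.49180743740203 83.79713868172864
top [ 6.42344e+02  2.29200e+00 -1.30000e-02] [ 6.43556e+02  1.06900e+00 -1.00000e-02]
barrel+head y extent -79.96343253365885 82.49217816305419
```

View pics/cs20.png

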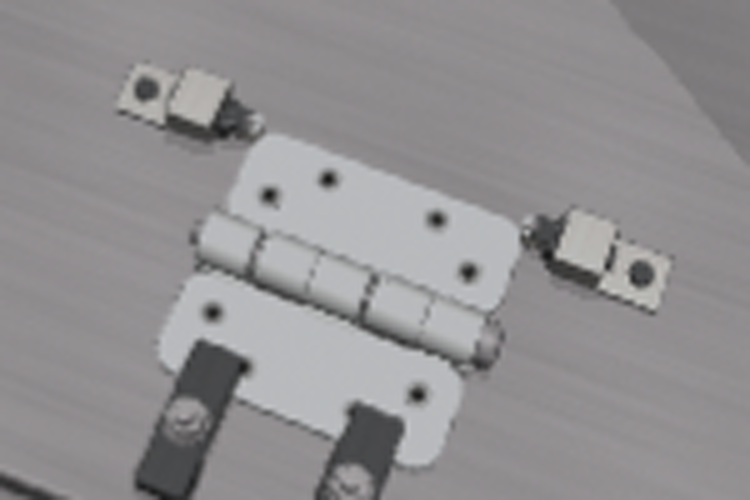

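View pics/ct20.png

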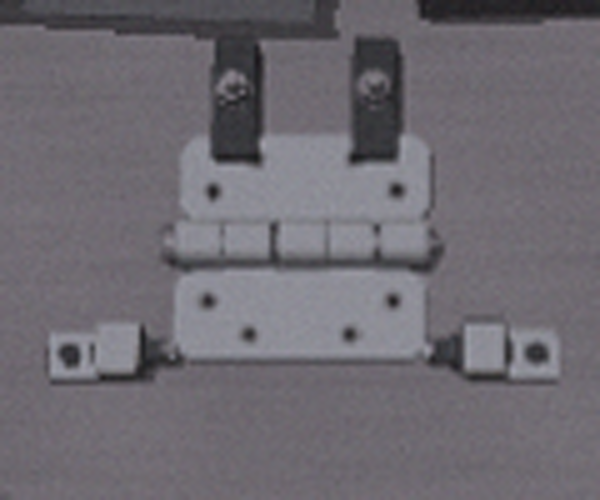

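View pics/t20.png

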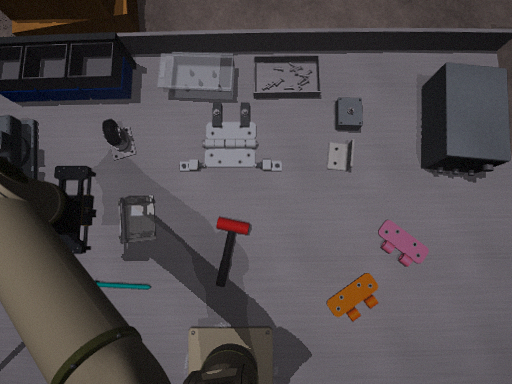

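```bash
python3 - <<'E'
import cv2,numpy as np
a=cv2.imread('pics/s20.png')[170:270,330:430];b=cv2.imread('pics/t20.png')[175:255,100:180]
cv2.imwrite('pics/c21.png',np.hstack([cv2.resize(a,(400,400)),cv2.resize(b,(400,400))]))
E
```

```text
(no output)
```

View pics/c21.png

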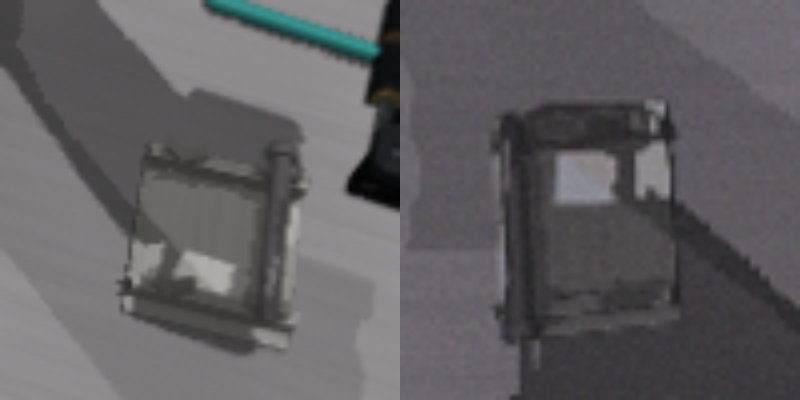

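The short pin is still in its slot and the long pin's slot is empty, so I'm handing the job in.

```bash
python3 -c "
from plant import bot
print(bot.job_done())"
```

```text
the job is handed in; nothing more can be done
None
```

The hinge is assembled and handed in at about 20 s of the 72 s allowed; the hand-in gives no verdict.

- **Leaf:** I gripped the chrome leaf across one knuckle and slid it along the bench between the rollers until it met the stop, at about 18 N. In the last pictures both rollers have closed behind its rear corners and its two knuckles sit between the three fixed ones.
- **Pin:** I took the long pin from the rack and slid it in from the +y side. I then pushed its head with the shut fingers until it stopped against the barrel, at about 11 N.
- **Last checks:** Depth readings put the head's outer end at y ≈ 83 mm and the tip at about -80 mm, against 84 and -81 mm when fully home. The short pin is still in its slot, and the other loose things looked unmoved. The arm was clear of everything.
- **Disagreements:** The two cameras differed by 6 to 7 mm in x in absolute position, so I aligned the parts relative to each other in the same picture. The final fits put the leaf about 1 mm (top) to 2 mm (scene) off centre towards +y, about the 2 mm of play in the gaps. They also put it about 1 mm back in x, about the error of the fits. I didn't correct either.

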